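Unload two brake shoes from a tilt-out bin into the service tray

TASK

Swing the blue tilt-out bin fully forward out of its grey rack by its steel handle, take out the two bronze brake shoes and lay them flat in the red tray, one in each bay, without dropping them. Then swing the empty bin fully home, leaving the spray can, red bottle and grease tin where they stand.

Things in the scene. Friction and masses are not known exactly. Their poses are not given: they have to be found in the camera images.
- bin (a joint): angle of the blue tilt-out bin about its hinge, rad: 0 = home in the rack (front panel upright), 0.62 = fully swung forward against its stop (36 degrees). The hinge is stiff (0.9 N m friction), so the bin stays where it is left; moving it takes 8 to 15 N at the handle.
- rack: fixed grey rack round the bin, 264 mm wide; origin on the worktop below the middle of the hinge line, x axis to its back, y along the hinge. Its hood and tall side cheeks begin 60 mm behind the hinge line and end at 195 mm (hood underside 205 mm, top 224 mm above the worktop); in front of them only hinge ears 72 mm high stand at its sides, to 13 mm in front of the hinge line.
- bin_hinge (a point): middle of the bin's level hinge line, at the lower front edge of the bin, 55 mm above the worktop, fixed to the rack (x to the rack's back, y along the hinge, z up). As the bin opens, the panel's top and the handle swing to -x and down and the back of the floor rises, so floor and shoes lean forward by the bin's angle; the shoes may slide down against the panel.
- bin_floor (a point): middle of the bin's floor, on its upper face, moves with the bin (x to the back, z out of the floor). Bin: 236 mm wide, floor 141 mm long; front panel 6 mm thick, 80 mm high; side walls 4 mm thick, 66 mm high in front falling to 36 mm at the back. A middle divider, 4 mm thick and 50 mm high, makes two compartments, each 112 mm wide with one shoe.
- bin_handle (a point): middle of the bin's handle, a round steel bar 12 mm thick, 100 mm long along the hinge direction, carried at its ends by slanting stays from the panel's top, open between them. It moves with the bin: home it is 20 mm in front of and 125 mm above the hinge line; fully out 89 mm in front and 90 mm above. It can be pinched from above and turns between the pads.
- shoe_1_centre (a point): bronze-coloured curved brake shoe 1, an arc 44 x 104 x 36 mm, 0.2 to 0.4 kg, standing on a flat side. The point is the centre of its bounding block, half-way up its 36 mm. y axis: long direction (104 mm); z: up from the flat side; x: across the arc, which bulges to +x. At the start in either compartment, y axis roughly front to back.
- shoe_1_grip (a point): place to grip brake shoe 1: middle of its 12 mm thick web, 18 mm above its flat side, at x = 14 mm, y = 2 mm from the centre; axes as at the centre. Grip along x, across the web (one finger in the hollow; about 15 mm between the pads).
- shoe_2_centre (a point): bronze-coloured curved brake shoe 2, an arc 44 x 104 x 36 mm, 0.2 to 0.4 kg, standing on a flat side. The point is the centre of its bounding block, half-way up its 36 mm. y axis: long direction (104 mm); z: up from the flat side; x: across the arc, which bulges to +x. At the start in either compartment, y axis roughly front to back.
- shoe_2_grip (a point): place to grip brake shoe 2: middle of its 12 mm thick web, 18 mm above its flat side, at x = 14 mm, y = 2 mm from the centre; axes as at the centre. Grip along x, across the web (one finger in the hollow; about 15 mm between the pads).
- tray: fixed red open tray, 160 x 196 x 22 mm, walls and floor 4 mm thick, origin under its centre on the worktop. A divider 4 mm thick at y = 0, along x and as high as the walls, makes two bays, each 152 mm (along x) by 92 mm (along y).
- tray_bay_1 (a point): centre of the floor of the bay on the tray's +y side, 4 mm above the worktop; axes as the tray's
- tray_bay_2 (a point): centre of the floor of the bay on the tray's -y side, 4 mm above the worktop; axes as the tray's
- brake_rotor: bystander, fixed: bronze and steel brake assembly standing on its edge, 131 x 84 x 124 mm, origin under its centre
- spray_can: bystander: green and white spray can, 68 mm across and 233 mm high, origin under its centre
- sealant_bottle: bystander: red bottle with a white nozzle, 44 mm across and 106 mm high, origin under its centre
- grease_tin: bystander: flat grease tin, 65 mm across and 32 mm high, origin under its centre

How it is judged:
By the outcome, as a careful person would: the job done as asked, in the order asked, and still so for the second after the job is handed in, with the robot touching nothing.
It also fails if it takes over 72 s, if anything falls off the work surface, if the arm or the gripper's body presses on something with over 40 N, if the wrist force passes 120 N, or if a joint passes its speed limit or range.

ROBOT

A 6-joint arm with a two-finger parallel gripper is mounted at the origin on a cart in front of the work surface, level with it; the furniture and walls round the work are solid. World frame = base frame: x ahead of the robot, y to its left, z up, the work surface at z = 0. Lengths are in m, angles in rad, forces in N, time in s.
With the tool pointing down it reaches from about 0.25 to 0.725 m from the base axis. Payload 4 kg.
Tool frame: the origin (TCP) lies on the centre line of the jaws, within the pads' length; the fingertips stand tip_reach ahead of it and the grasp point (between the pads) lies 5 mm behind it (tip_reach is the distance from the TCP to the fingertips, in m); z points along the fingers, y is the direction in which the jaws open and shut (so a half turn about z gives the same grasp; the last joint's range is limited). The gripper opens to 85 mm and grips with 20 to 120 N. Pads are 22 mm wide; open, the fingers measure 114 mm over their backs; the gripper's body (76 mm by 85 mm) begins 54 mm behind the grasp point. The pads swing forward as they close: fully open they stand 13 mm farther back than shut.
Start: joints at [1.186, 0.241, 0.005, 1.335, 0, 1.571], TCP at [0.188, 0.463, 0.245] pointing down, gripper open.
Joint ranges: [-2.72, 2.72], [-1.05, 1.87], [-1.09, 1.28], [-1.99, 2.15], [-1.42, 1.44], [-3.14, 3.14]. Speed limits (rad/s): [2.79, 2.79, 3.14, 3.14, 3.14, 3.14].

INTERFACE

Orientations are given as a unit quaternion [x, y, z, w].
In Python, from workcell import * gives the robot as it stands.
- The arm moves only by the tool arm_command, never from a script. Its arguments are lists of equal length, an entry for each row: "translation": the shift along the tool's x, y, z in cm, a list of three; "turn": the turn about the tool's z in rad; "hand": the closure, from 0 (fully open) to 1 (shut). In form: {"translation": [[x, y, z], ...], "turn": [turn, ...], "hand": [hand, ...]}. A call has 1 to 5 rows; each row is the pose to reach, as a shift and turn from the pose commanded when the call began, along the tool's axes at that moment; what a row does not reach only later rows make up. A row lasts 1/12 s, in which the tool goes at most 41.7 mm and 7.16 degrees, less where a joint would pass 70% of its speed; a pose out of reach is approached as far as the arm can. A call with a gripper value outside its range is refused whole. The fingers move at their own pace and stop on an object; the grip force is fixed at half the most. Time passes only in rows, so rows that repeat a pose let the fingers close. It gives the time, the measured TCP pose, the force and the opening at its end, in the units of the state.
- get_obs(): the state, without advancing time (a new reading comes with each control period).
- camera(name): name is "side" or "top"; returns (picture, depth): 384x512x3 uint8, red, green, blue; 384x512 float32, m along the optical axis (not along the pixel's ray), 0 where there is no reading.
- camera_info(name): a dict with "mtx" (3x3 intrinsics, pixels), "world_to_cam" (4x4, takes a point from world to camera coordinates). Camera axes: x right, y down, z forward; pixel columns grow to the right and rows downward; lengths in m; the calibration is good to about 2 mm. A picture is of the moment at which its call begins. camera_info takes no time and is no camera call.
- job_done(): hands the job in, once; it reports no verdict.
Trained networks look in the newest picture that a camera, given by its name, has taken for a name from the list of things; names that differ only in an ending like _2 or _b are one class to them, and where a whole thing is asked for, a point or a joint stands for the part that bears it (a point fixed in the world has none). Each returns a list of dicts, best first, with "conf" (0 to 1); they miss things now and then, are a little off and sometimes report something else, mostly with a low value. They report only what shows in the picture. A call takes as long as a camera call.
- search_frame(camera, name): "location" ([row, column] in pixels, amid what is visible of it).
- spot_point(camera, name): "location" ([row, column] in pixels: a listed point, or the origin of a listed thing).
The state is a dict: "clock": time; "joint_pos": joint angles; "joint_vel": joint speeds; "tau": joint torques, N m; "eef_pos": TCP position; "tool_rot": TCP orientation; "ft_force": force on the tool from outside, world axes, zero at the start; "ft_torque": the same for the moment, N m; "grip_width": finger opening in m.
Only numpy, scipy, OpenCV 4.12 (cv2) and the standard library are available. Lean on these libraries where they do the work, as an engineer would, in place of code of your own. Each camera call takes 0.05 s, during which the arm holds its last target. There are 200 camera calls.

## Working session

There is one attempt and no reset: what is moved stays moved. The work goes in short steps, Python scripts to look and compute and a tool call to move; the robot and the scene stay as the last step left them, time stands still between calls to the robot, and variables do not carry over. Pictures are saved under pics/ and viewed, about 8 in all and at most 12, crops included, and the job is handed in when it is done.

Besides the shell and the picture viewer there is one more tool, called after "Request:" as name([rows], argument=value, ...), one row to a line, values as JSON. arm_command: Moves the arm, as the interface text tells. Its arguments: {"type":"object","properties":{"translation":{"type":"array","items":{"type":"array","items":{"type":"number"}}},"turn":{"type":"array","items":{"type":"number"}},"hand":{"type":"array","items":{"type":"number"}}},"required":["translation","turn","hand"]}

```bash
mkdir -p pics; cat > h.py <<'E'
from workcell import *
import numpy as np, cv2
def snap(n,f=None):
    im,d=camera(n)
    if f: cv2.imwrite('pics/'+f,im[:,:,::-1])
    return im,d
def ray(n,rc):
    i=camera_info(n);K=np.array(i['mtx']);T=np.linalg.inv(np.array(i['world_to_cam']))
    v=np.linalg.solve(K,[rc[1],rc[0],1]);return T[:3,3],T[:3,:3]@v
def atz(n,rc,z):
    o,v=ray(n,rc);return o+v*(z-o[2])/v[2]
def dep(n,rc,d):
    r,c=int(round(rc[0])),int(round(rc[1]));p=d[max(r-1,0):r+2,max(c-1,0):c+2];p=p[p>0]
    o,v=ray(n,rc);return o+v*np.median(p) if len(p) else None
def tri(a,ra,b,rb):
    o1,v1=ray(a,ra);o2,v2=ray(b,rb);t=np.linalg.lstsq(np.c_[v1,-v2],o2-o1,rcond=None)[0]
    p,q=o1+v1*t[0],o2+v2*t[1];return (p+q)/2,np.linalg.norm(p-q)
def cloud(n,d):
    i=camera_info(n);K=np.array(i['mtx']);T=np.linalg.inv(np.array(i['world_to_cam']))
    r,c=np.indices(d.shape);P=np.stack([c*d,r*d,d],-1)@np.linalg.inv(K).T
    return P@T[:3,:3].T+T[:3,3]
E
cat > a.py <<'E'
from h import *
np.set_printoptions(precision=4,suppress=True)
D={}
for n in('side','top'):
    im,d=snap(n,n+'0.png');D[n]=d;o,v=ray(n,(192,256));print(n,o,v,np.array(camera_info(n)['mtx'])[0])
for t in ['bin_hinge','bin_floor','bin_handle','shoe_1_centre','shoe_1_grip','tray','tray_bay_1','tray_bay_2','rack','spray_can','sealant_bottle','grease_tin','brake_rotor']:
    L={}
    for n in('top','side'):
        L[n]=spot_point(n,t)
        for x in L[n][:3]: print(t,n,np.round(x['location'],1),round(x['conf'],2),dep(n,x['location'],D[n]))
    if L['top'] and L['side']: print('  tri',*tri('top',L['top'][0]['location'],'side',L['side'][0]['location']))
print(get_obs())
E
python3 a.py
```

```text
side [ 0.3571 -1.0452  0.9389] [ 0.1707  0.7782 -0.6044] [485.2652   0.     252.1419]
top [ 0.3936 -0.0075  1.2461] [ 0.1696  0.0066 -0.9855] [382.1617   0.     256.7513]
bin_hinge top [169.4 261.6] 0.66 [ 0.6641 -0.0178  0.0871]
bin_hinge side [212.3 287.4] 0.84 [ 0.6661 -0.0465  0.079 ]
  tri [ 0.6733 -0.0182  0.0544] 0.003139337916080409
bin_floor top [147.7 259.8] 0.94 [ 0.7427 -0.013   0.0571]
bin_floor top [169.4 263.9] 0.46 [ 0.664  -0.0249  0.087 ]
bin_floor side [206.8 304.8] 0.82 [ 0.7251 -0.0199  0.0682]
  tri [ 0.7343 -0.0123  0.063 ] 0.012919310037272686
bin_handle top [163.3 263.5] 0.94 [ 0.6793 -0.0237  0.104 ]
bin_handle side [180.2 281.9] 0.76 [ 0.6493 -0.0336  0.1823]
  tri [ 0.657  -0.0222  0.1745] 0.008982022763175694
shoe_1_centre top [146.2 286.6] 0.55 [ 0.7461 -0.0991  0.0593]
shoe_1_centre top [169.2 260.2] 0.55 [ 0.6643 -0.0134  0.089 ]
shoe_1_centre side [219.9 315.5] 0.52 [ 0.7166 -0.1345  0.1164]
  tri [ 0.7352 -0.0968  0.0831] 0.007424138223165276
shoe_1_grip top [148.1 280.7] 0.45 [ 0.7298 -0.0779  0.0942]
shoe_1_grip side [216.3 312.7] 0.72 [ 0.7273 -0.
[... 1739 characters left out ...]
835
brake_rotor top [248.3 350.9] 0.58 [ 0.4193 -0.2887  0.0629]
brake_rotor side [322.  208.3] 0.97 [ 0.404  -0.3423  0.0389]
brake_rotor side [161.2 188.8] 0.69 [0.4289 0.3794 0.0027]
  tri [ 0.4136 -0.3054 -0.0084] 0.01432460654854853
{'clock': 1.4, 'joint_pos': array([1.186 , 0.2406, 0.005 , 1.3352, 0.    , 1.5708]), 'joint_vel': array([0.0015, 0.0008, 0.0003, 0.0008, 0.0012, 0.0014]), 'tau': array([ -0.0006, -37.221 ,  25.2687,   0.0015,  -0.0001,   0.    ]), 'eef_pos': array([0.1877, 0.4635, 0.2453]), 'tool_rot': array([ 0.1912,  0.9815,  0.    , -0.    ]), 'ft_force': array([-0.8853,  0.221 , -0.0654]), 'ft_torque': array([-0.0314,  0.0288, -0.0099]), 'grip_width': 0.0851384593919393}
```

```bash
cd pics; python3 -c "
import cv2,numpy as np
t=cv2.imread('top0.png');s=cv2.imread('side0.png')
a=cv2.resize(t[110:290,110:390],(780,501));cv2.imwrite('v1.png',a)
b=cv2.resize(s[100:340,140:400],(650,600));cv2.imwrite('v2.png',b)"
```

```text
(no output)
```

View pics/v1.png

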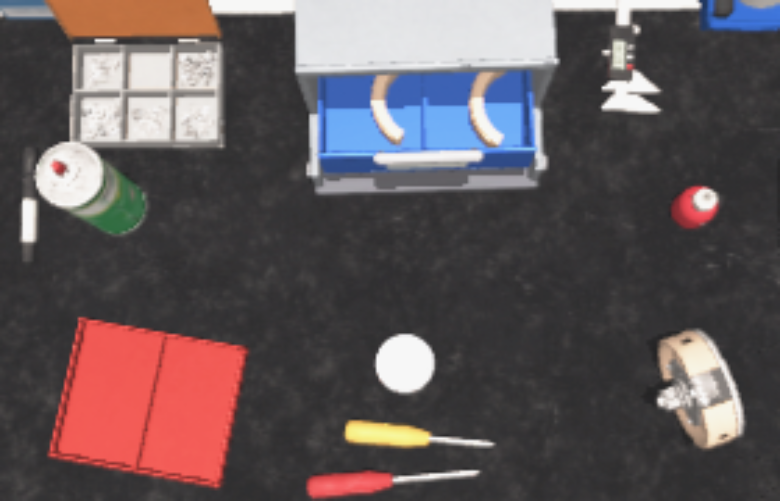

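View pics/v2.png

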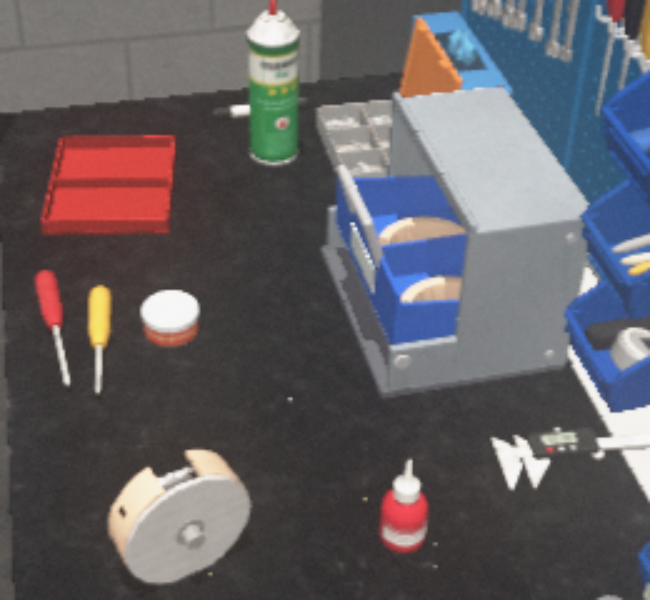

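The top view shows the rack in the middle, with the handle bar near pixel (167, 264) and both shoes bulging to +y. The tray lies left at about (253, 163), turned roughly -11°. The tin stands at (238, 256) and the can at (183, 153). The side view agrees, so I'll now measure the rack and tray yaw from depth.

```bash
cat > b.py <<'E'
from h import *
np.set_printoptions(precision=4,suppress=True)
for n in('top','side'):
    im,d=snap(n);P=cloud(n,d);ok=d>0
    x,y,z=P[...,0],P[...,1],P[...,2]
    m=ok&(z>.168)&(z<.2)&(x>.6)&(x<.70)&(abs(y+.02)<.08)
    q=P[m];print(n,'handle',m.sum())
    if m.sum()>5:
        print(q.min(0),q.max(0),np.median(q,0)); c=np.polyfit(q[:,1],q[:,0],1);print('dx/dy',c)
    m=ok&(z>.21)&(z<.24)&(x>.68)&(x<1)&(abs(y)<.2); q=P[m];print('hood',m.sum(),q.min(0),q.max(0))
    r=cv2.minAreaRect(q[:,:2].astype('f4')*1000);print(r)
    R,G,B=[im[...,i].astype(int) for i in range(3)]
    m=ok&(R>120)&(G<110)&(B<110)&(x>.28)&(x<.54)&(y>.16)&(y<.45)&(z<.04)
    m=cv2.morphologyEx(m.astype('u1'),cv2.MORPH_OPEN,np.ones((3,3)))>0
    q=P[m];print('tray',m.sum(),q.min(0),q.max(0),cv2.minAreaRect(q[:,:2].astype('f4')*1000), np.percentile(q[:,2],[5,50,98]))
import workcell; print([k for k in dir(workcell) if not k.startswith('__')])
E
python3 b.py; ls
```

```text
top handle 160
[ 0.6458 -0.0753  0.1781] [0.6587 0.0333 0.1923] [ 0.6511 -0.0182  0.1842]
dx/dy [-0.029   0.6511]
hood 4934 [ 0.7292 -0.1991  0.21  ] [0.9811 0.1999 0.24  ]
((856.9580688476562, -1.9542083740234375), (251.76353454589844, 398.84405517578125), 1.2778222560882568)
tray 3071 [ 0.3126  0.1903 -0.0053] [0.5038 0.4105 0.027 ] ((407.8695983886719, 298.987060546875), (195.96051025390625, 163.76023864746094), 79.28983306884766) [-0.0007  0.0038  0.0227]
side handle 134
[ 0.6444 -0.0785  0.1684] [0.6615 0.0335 0.1895] [ 0.6504 -0.0339  0.1842]
dx/dy [-0.0436  0.6496]
hood 3023 [ 0.728 -0.154  0.21 ] [0.9658 0.1915 0.2399]
((848.3031616210938, 18.05438232421875), (237.1133270263672, 342.1531677246094), 1.1733074188232422)
tray 1825 [ 0.312   0.1874 -0.0035] [0.4985 0.447  0.0275] ((407.82550048828125, 317.66839599609375), (242.4026641845703, 166.97274780273438), 80.15962219238281) [0.0011 0.0059 0.0238]
['Unreachable', 'camera', 'camera_info', 'get_obs', 'job_done', 'search_frame', 'spot_point', 'tip_reach']
a.py
b.py
h.py
pics
```

```bash
cat > plan.py <<'E'
from h import *
import json
def plan(wps,hand,start=None,step=.038,dang=.11):
    """wps: (x,y,z,yaw_deg of tool y[,hand,rows]); prints move calls in rounded tool-axis numbers"""
    if start is None:
        o=get_obs();a=o['tool_rot'];yaw=2*np.arctan2(a[1],a[0])-np.pi/2;p=np.array(o['eef_pos'])
    else: p,yaw=np.array(start[:3]),np.radians(start[3])
    rows=[];q,w=p.copy(),yaw
    for t in wps:
        g=np.array(t[:3]);gy=np.radians(t[3]);gy=w+(gy-w+np.pi)%(2*np.pi)-np.pi
        h=t[4] if len(t)>4 else hand; hand=h
        n=max(1,int(np.ceil(max(np.linalg.norm(g-q)/step,abs(gy-w)/dang))));n=max(n,t[5] if len(t)>5 else 1)
        rows+=[(q+(g-q)*k/n,w+(gy-w)*k/n,h) for k in range(1,n+1)];q,w=g,gy
    for i in range(0,len(rows),5):
        T,U,H=[],[],[]
        R=np.array([[np.sin(yaw),-np.cos(yaw),0],[np.cos(yaw),np.sin(yaw),0],[0,0,-1]])
        for g,gy,h in rows[i:i+5]:
            T.append([float(v) for v in np.round(R@(g-p)*100,1)]);U.append(round(float(yaw-gy),2));H.append(h)
        p=p+R.T@np.array(T[-1])/100;yaw-=U[-1]
        print(json.dumps({"translation":T,"turn":U,"hand":H}))
    print('end',np.round(p,4),round(np.degrees(yaw),1))
E
python3 -c "
from plan import *
print(tip_reach); o=get_obs();a=o['tool_rot'];print(np.degrees(2*np.arctan2(a[1],a[0]))-90)
plan([(.652,-.020,.245,2,.4)],.4)"
```

```text
0.014
67.95329595120134
{"translation": [[3.4, -1.5, 0.0], [6.8, -3.0, 0.0], [10.2, -4.6, 0.0], [13.6, -6.1, 0.0], [17.0, -7.6, 0.0]], "turn": [0.06, 0.13, 0.19, 0.26, 0.32], "hand": [0.4, 0.4, 0.4, 0.4, 0.4]}
{"translation": [[3.7, -0.4, 0.0], [7.4, -0.8, 0.0], [11.1, -1.1, 0.0], [14.8, -1.5, 0.0], [18.5, -1.9, 0.0]], "turn": [0.06, 0.13, 0.19, 0.26, 0.32], "hand": [0.4, 0.4, 0.4, 0.4, 0.4]}
{"translation": [[3.6, 0.8, 0.0], [7.3, 1.6, 0.0], [10.9, 2.5, 0.0], [14.6, 3.3, 0.0], [18.2, 4.1, 0.0]], "turn": [0.06, 0.13, 0.19, 0.26, 0.32], "hand": [0.4, 0.4, 0.4, 0.4, 0.4]}
{"translation": [[3.2, 1.9, 0.0], [6.4, 3.8, 0.0], [9.6, 5.7, 0.0]], "turn": [0.06, 0.13, 0.19], "hand": [0.4, 0.4, 0.4]}
end [ 0.6519 -0.0202  0.2453] 2.1
```

```bash
sed -i 's/\[np.sin(yaw),-np.cos(yaw),0\]/[-np.sin(yaw),np.cos(yaw),0]/' plan.py
python3 -c "
from plan import *
plan([(.652,-.020,.245,2,.4)],.4)"
```

```text
{"translation": [[-3.4, -1.5, 0.0], [-6.8, -3.0, 0.0], [-10.2, -4.6, 0.0], [-13.6, -6.1, 0.0], [-17.0, -7.6, 0.0]], "turn": [0.06, 0.13, 0.19, 0.26, 0.32], "hand": [0.4, 0.4, 0.4, 0.4, 0.4]}
{"translation": [[-3.7, -0.4, 0.0], [-7.4, -0.8, 0.0], [-11.1, -1.1, 0.0], [-14.8, -1.5, 0.0], [-18.5, -1.9, 0.0]], "turn": [0.06, 0.13, 0.19, 0.26, 0.32], "hand": [0.4, 0.4, 0.4, 0.4, 0.4]}
{"translation": [[-3.6, 0.8, 0.0], [-7.3, 1.6, 0.0], [-10.9, 2.5, 0.0], [-14.6, 3.3, 0.0], [-18.2, 4.1, 0.0]], "turn": [0.06, 0.13, 0.19, 0.26, 0.32], "hand": [0.4, 0.4, 0.4, 0.4, 0.4]}
{"translation": [[-3.2, 1.9, 0.0], [-6.4, 3.8, 0.0], [-9.6, 5.7, 0.0]], "turn": [0.06, 0.13, 0.19], "hand": [0.4, 0.4, 0.4]}
end [ 0.6519 -0.0202  0.2453] 2.1
```

Request:
arm_command([
  [-3.4, -1.5, 0.0],
  [-6.8, -3.0, 0.0],
  [-10.2, -4.6, 0.0],
  [-13.6, -6.1, 0.0],
  [-17.0, -7.6, 0.0],
], turn=[0.06, 0.13, 0.19, 0.26, 0.32], hand=[0.4, 0.4, 0.4, 0.4, 0.4])

```text
clock: 1.92
eef_pos: [0.3175, 0.3279, 0.2454]
tool_rot: [0.346, 0.938, 0.0, 0.0]
ft_force: [0.7, 0.4, 0.2]
grip_width: 0.051
```

Request:
arm_command([
  [-3.7, -0.4, 0.0],
  [-7.4, -0.8, 0.0],
  [-11.1, -1.1, 0.0],
  [-14.8, -1.5, 0.0],
  [-18.5, -1.9, 0.0],
], turn=[0.06, 0.13, 0.19, 0.26, 0.32], hand=[0.4, 0.4, 0.4, 0.4, 0.4])

```text
clock: 2.33
eef_pos: [0.4464, 0.1933, 0.2455]
tool_rot: [0.492, 0.871, 0.0, 0.0]
ft_force: [0.5, 0.4, 0.0]
grip_width: 0.0515
```

Request:
arm_command([
  [-3.6, 0.8, 0.0],
  [-7.3, 1.6, 0.0],
  [-10.9, 2.5, 0.0],
  [-14.6, 3.3, 0.0],
  [-18.2, 4.1, 0.0],
], turn=[0.06, 0.13, 0.19, 0.26, 0.32], hand=[0.4, 0.4, 0.4, 0.4, 0.4])

```text
clock: 2.75
eef_pos: [0.576, 0.0589, 0.2453]
tool_rot: [0.624, 0.781, 0.0, 0.0]
ft_force: [0.3, 0.3, -0.5]
grip_width: 0.0513
```

Request:
arm_command([
  [-3.2, 1.9, 0.0],
  [-6.4, 3.8, 0.0],
  [-9.6, 5.7, 0.0],
  [-9.6, 5.7, 0.0],
], turn=[0.06, 0.13, 0.19, 0.19], hand=[0.4, 0.4, 0.4, 0.4])

```text
clock: 3.08
eef_pos: [0.6552, -0.0258, 0.2425]
tool_rot: [0.697, 0.717, -0.001, 0.001]
ft_force: [-1.0, 0.9, -0.9]
grip_width: 0.0515
```

Request:
arm_command([
  [0, 0, 2.5],
  [0, 0, 5.0],
  [0, 0, 6.5],
  [0, 0, 7.0],
  [0, 0, 7.0],
], turn=[0, 0, 0, 0, 0], hand=[0.4, 0.4, 0.4, 0.4, 0.4])

```text
clock: 3.5
eef_pos: [0.6507, -0.02, 0.1733]
tool_rot: [0.694, 0.72, -0.001, -0.002]
ft_force: [-0.1, 0.1, 0.0]
grip_width: 0.0511
```

Request:
arm_command([
  [0, 0, 0],
  [0, 0, 0],
  [0, 0, 0],
  [0, 0, 0],
  [0, 0, 0],
], turn=[0, 0, 0, 0, 0], hand=[0.6, 0.8, 1, 1, 1])

```text
clock: 3.92
eef_pos: [0.6522, -0.0201, 0.1773]
tool_rot: [0.694, 0.72, 0.001, 0.001]
ft_force: [-2.3, 1.0, 5.8]
grip_width: 0.0101
```

Request:
arm_command([
  [0, 0, 0],
  [0, 0, 0],
], turn=[0, 0], hand=[1, 1])

```text
clock: 4.08
eef_pos: [0.6522, -0.0201, 0.1773]
tool_rot: [0.694, 0.72, 0.001, 0.001]
ft_force: [-2.2, 1.4, 5.6]
grip_width: 0.0101
```

```bash
python3 - <<'E'
from plan import *
o=get_obs();print(o['eef_pos'],o['ft_force'],o['grip_width'],o['joint_pos'])
im,d=snap('side','s1.png');cv2.imwrite('pics/v3.png',cv2.resize(im[60:320,200:400,::-1],(450,585)))
p=np.array(o['eef_pos']);ph=np.linspace(0,.64,16)[1:];
W=[]
for t in ph:
    f=20*np.cos(t)+125*np.sin(t)-20; dz=125*np.cos(t)-20*np.sin(t)-125
    W.append((p[0]-f/1e3*np.cos(.035),p[1]-f/1e3*np.sin(.035),p[2]+dz/1e3,2))
plan(W,1)
E
```

```text
[ 0.65221144 -0.02009191  0.1772814 ] [-2.20066937  1.41175036  5.56467335] 0.010058010294664674 [-3.08672745e-02  5.78382421e-01  3.37552233e-01  1.32782788e+00
  1.60457959e-04  1.50411428e+00]
{"translation": [[0.0, -0.5, 0.1], [0.0, -1.1, 0.2], [0.0, -1.6, 0.4], [0.0, -2.1, 0.5], [0.0, -2.6, 0.7]], "turn": [0.0, 0.0, 0.0, 0.0, 0.0], "hand": [1, 1, 1, 1, 1]}
{"translation": [[0.0, -0.5, 0.2], [0.0, -1.0, 0.4], [0.0, -1.5, 0.7], [0.0, -1.9, 1.0], [0.0, -2.4, 1.2]], "turn": [0.0, 0.0, 0.0, 0.0, 0.0], "hand": [1, 1, 1, 1, 1]}
{"translation": [[0.0, -0.4, 0.4], [0.0, -0.9, 0.7], [0.0, -1.3, 1.0], [0.0, -1.7, 1.4], [0.0, -2.1, 1.8]], "turn": [0.0, 0.0, 0.0, 0.0, 0.0], "hand": [1, 1, 1, 1, 1]}
end [ 0.5812 -0.0227  0.1403] 2.0
```

View pics/v3.png

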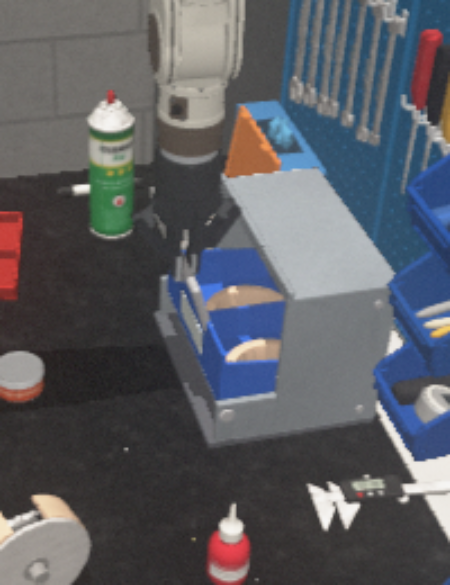

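The gripper has closed on the bar at the handle, just left of the panel top (about pixel 190, 265 of the crop). Next I'll swing the bin along its arc.

Request:
arm_command([
  [0, -0.5, -0.1],
  [0, -1.1, 0],
  [0, -1.6, 0.2],
  [0, -2.1, 0.3],
  [0, -2.6, 0.5],
], turn=[0, 0, 0, 0, 0], hand=[1, 1, 1, 1, 1])

```text
clock: 4.55
eef_pos: [0.6338, -0.0205, 0.1734]
tool_rot: [0.694, 0.72, 0.007, 0.006]
ft_force: [15.4, 1.4, 0.1]
grip_width: 0.0097
```

Request:
arm_command([
  [0, -0.5, 0.2],
  [0, -1.0, 0.4],
  [0, -1.5, 0.7],
  [0, -1.9, 1.0],
  [0, -2.4, 1.2],
], turn=[0, 0, 0, 0, 0], hand=[1, 1, 1, 1, 1])

```text
clock: 4.97
eef_pos: [0.611, -0.021, 0.1647]
tool_rot: [0.694, 0.72, 0.009, 0.008]
ft_force: [13.4, 2.1, 4.3]
grip_width: 0.0104
```

Request:
arm_command([
  [0, -0.4, 0.4],
  [0, -0.9, 0.7],
  [0, -1.3, 1.0],
  [0, -1.7, 1.4],
  [0, -2.1, 1.8],
], turn=[0, 0, 0, 0, 0], hand=[1, 1, 1, 1, 1])

```text
clock: 5.38
eef_pos: [0.5876, -0.0216, 0.1467]
tool_rot: [0.694, 0.72, 0.007, 0.006]
ft_force: [2.7, 3.6, 18.2]
grip_width: 0.0099
```

Request:
arm_command([
  [0, 0, 0],
  [0, 0, 0],
  [0, 0, 0],
], turn=[0, 0, 0], hand=[1, 1, 1])

```text
clock: 5.63
eef_pos: [0.5865, -0.0216, 0.1457]
tool_rot: [0.694, 0.72, 0.006, 0.005]
ft_force: [3.1, 3.2, 12.1]
grip_width: 0.0097
```

Request:
arm_command([
  [0, -0.3, 0.3],
  [0, -0.5, 0.5],
  [0, -0.7, 0.7],
  [0, -0.7, 0.7],
  [0, -0.7, 0.7],
], turn=[0, 0, 0, 0, 0], hand=[1, 1, 1, 1, 1])

```text
clock: 6.05
eef_pos: [0.5832, -0.0217, 0.142]
tool_rot: [0.694, 0.72, 0.009, 0.008]
ft_force: [6.3, 3.8, 22.1]
grip_width: 0.01
```

```bash
cat > ang.py <<'E'
from h import *
np.set_printoptions(precision=4,suppress=True)
# bin angle from handle found in both cameras, and floor plane from top cloud
H=np.array([.672,-.0195,.055])
def angle(show=True):
    for n in('top','side'):
        im,d=snap(n)
        for x in spot_point(n,'bin_handle')[:1]: print(n,x['location'],x['conf'],dep(n,x['location'],d))
E
python3 - <<'E'
from h import *
np.set_printoptions(precision=4,suppress=True)
o=get_obs();print(o['eef_pos'],o['ft_force'],o['clock'])
im,d=snap('top','t2.png');snap('side','s2.png');P=cloud('top',d)
R,G,B=[im[...,i].astype(int) for i in range(3)]
x,y,z=P[...,0],P[...,1],P[...,2]
m=(d>0)&(B>R+60)&(x>.6)&(x<.8)&(abs(y+.02)<.11)&(z>.04)&(z<.18)
q=P[m]; best=None
rng=np.random.default_rng(0)
for _ in range(400):
    a=q[rng.choice(len(q),3)];n=np.cross(a[1]-a[0],a[2]-a[0]);l=np.linalg.norm(n)
    if l<1e-4: continue
    n/=l;k=(abs((q-a[0])@n)<.003)
    if abs(n[2])<.6: continue
    if best is None or k.sum()>best.sum(): best=k
f=q[best];c=f.mean(0);n=np.linalg.svd(f-c)[2][2];n*=np.sign(n[2]);print(len(q),best.sum(),c,n,'tilt',np.arctan2(-n[0],n[2]),'yaw',np.degrees(np.arctan2(n[1],n[0])),'hinge dist',(np.array([.672,-.02,.055])-c)@n)
cv2.imwrite('pics/v4.png',cv2.resize(im[110:200,210:320,::-1],(733,600),interpolation=cv2.INTER_CUBIC))
for nm in('shoe_1_centre','shoe_1_grip','bin_floor','bin_handle'):
    for n in('top','side'):
        for k in spot_point(n,nm)[:3]: print(nm,n,np.round(k['location'],1),round(k['conf'],2))
E
```

```text
[ 0.5832 -0.0217  0.142 ] [ 6.2967  3.7661 22.0818] 6.05
965 626 [0.725  0.0049 0.0967] [-0.5852 -0.0132  0.8108] tilt 0.6251550148058022 yaw -178.70563727389663 hinge dist -0.0024758430059182088
shoe_1_centre side [217.3 299.8] 0.66
shoe_1_grip side [211.7 302. ] 0.68
shoe_1_grip side [162.2 246.3] 0.48
bin_floor top [146.3 259.5] 0.75
bin_floor side [197.2 301.8] 0.64
bin_handle top [185.3 357.1] 0.62
bin_handle side [190.9 260.8] 0.8
```

View pics/v4.png

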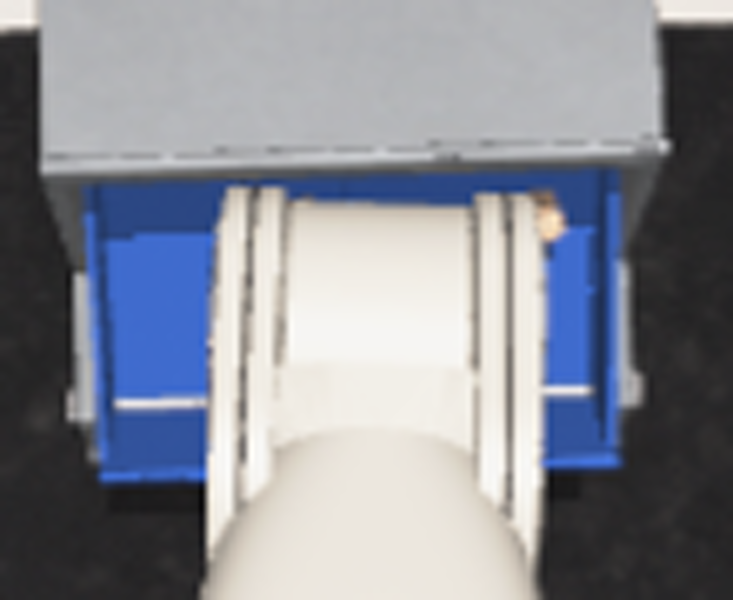

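Request:
arm_command([
  [0, 0.4, -0.4],
  [0, 0.8, -0.7],
  [0, 0.8, -0.7],
  [0, 0.8, -0.7],
  [0, 0.8, -0.7],
], turn=[0, 0, 0, 0, 0], hand=[1, 1, 0.65, 0.65, 0.65])

```text
clock: 6.97
eef_pos: [0.5813, -0.0231, 0.1395]
tool_rot: [0.694, 0.72, -0.001, -0.0]
ft_force: [-0.4, 0.3, 0.3]
grip_width: 0.0299
```

Request:
arm_command([
  [0, 0, -1],
  [0, 0, -3],
  [0, 0, -6],
  [0, 0, -9],
  [0, 0, -12],
], turn=[0, 0, 0, 0, 0], hand=[0.65, 0.65, 0.65, 0.65, 0.65])

```text
clock: 7.38
eef_pos: [0.5814, -0.023, 0.2617]
tool_rot: [0.694, 0.72, -0.001, -0.0]
ft_force: [1.3, -0.0, -0.2]
grip_width: 0.03
```

```bash
python3 - <<'E'
from plan import *
o=get_obs();print(o['eef_pos'],o['ft_force'],o['grip_width'])
plan([(.47,.2,.265,92,.65)],.65)
E
```

```text
[ 0.5813512  -0.02300388  0.26165779] [ 1.28094326 -0.02288831 -0.18653222] 0.029959766420759287
{"translation": [[1.5, -0.7, -0.0], [3.0, -1.4, -0.0], [4.5, -2.1, -0.1], [6.0, -2.8, -0.1], [7.6, -3.4, -0.1]], "turn": [-0.1, -0.21, -0.31, -0.42, -0.52], "hand": [0.65, 0.65, 0.65, 0.65, 0.65]}
{"translation": [[1.6, 0.1, -0.0], [3.3, 0.2, -0.1], [5.0, 0.4, -0.1], [6.6, 0.6, -0.1], [8.3, 0.7, -0.1]], "turn": [-0.11, -0.21, -0.32, -0.42, -0.53], "hand": [0.65, 0.65, 0.65, 0.65, 0.65]}
{"translation": [[1.3, 1.0, -0.0], [2.7, 1.9, -0.1], [4.0, 2.9, -0.1], [5.4, 3.9, -0.1], [6.7, 4.8, -0.1]], "turn": [-0.1, -0.21, -0.31, -0.42, -0.52], "hand": [0.65, 0.65, 0.65, 0.65, 0.65]}
end [0.4699 0.1996 0.2647] 92.0
```

Request:
arm_command([
  [1.5, -0.7, 0],
  [3.0, -1.4, 0],
  [4.5, -2.1, -0.1],
  [6.0, -2.8, -0.1],
  [7.6, -3.4, -0.1],
], turn=[-0.1, -0.21, -0.31, -0.42, -0.52], hand=[0.65, 0.65, 0.65, 0.65, 0.65])

```text
clock: 7.8
eef_pos: [0.5446, 0.0522, 0.2618]
tool_rot: [0.484, 0.875, -0.0, 0.0]
ft_force: [1.3, 0.3, -0.8]
grip_width: 0.0302
```

Request:
arm_command([
  [1.6, 0.1, 0],
  [3.3, 0.2, 0],
  [5.0, 0.4, -0.1],
  [6.6, 0.6, -0.1],
  [8.3, 0.7, -0.1],
], turn=[-0.11, -0.21, -0.32, -0.42, -0.53], hand=[0.65, 0.65, 0.65, 0.65, 0.65])

```text
clock: 8.22
eef_pos: [0.507, 0.1265, 0.2628]
tool_rot: [0.238, 0.971, -0.0, 0.0]
ft_force: [-0.3, -0.3, -0.6]
grip_width: 0.0298
```

Request:
arm_command([
  [1.3, 1.0, 0],
  [2.7, 1.9, -0.1],
  [4.0, 2.9, -0.1],
  [5.4, 3.9, -0.1],
  [6.7, 4.8, -0.1],
], turn=[-0.1, -0.21, -0.31, -0.42, -0.52], hand=[0.65, 0.65, 0.65, 0.65, 0.65])

```text
clock: 8.63
eef_pos: [0.4699, 0.2004, 0.2637]
tool_rot: [-0.02, 1.0, -0.0, -0.0]
ft_force: [-0.3, 0.5, -0.7]
grip_width: 0.0302
```

```bash
cat > look.py <<'E'
from h import *
import sys
np.set_printoptions(precision=4,suppress=True)
tag=sys.argv[1]
im,d=snap('top','t%s.png'%tag);ims,ds=snap('side','s%s.png'%tag)
D={'top':d,'side':ds};I={'top':im,'side':ims}
psi=np.radians(1.7);H=np.array([.672,-.0195,.055]);t=.62
X=np.array([np.cos(psi),np.sin(psi),0]);Y=np.array([-np.sin(psi),np.cos(psi),0]);Z=np.array([0,0,1.])
U=X*np.cos(t)+Z*np.sin(t);W=-X*np.sin(t)+Z*np.cos(t)
for n in('top','side'):
    P=cloud(n,D[n]);im_=I[n].astype(int);R,G,B=im_[...,0],im_[...,1],im_[...,2]
    q=P-H;u,v,w=q@U,q@Y,q@W
    box=(D[n]>0)&(u>-.02)&(u<.16)&(abs(v)<.125)&(w>-.02)&(w<.1)
    m=box&(R>B+15)&(w>.012)
    k,lab,st,cen=cv2.connectedComponentsWithStats(m.astype('u1'))
    for i in range(1,k):
        if st[i,4]<40: continue
        s=lab==i;a=np.c_[u[s],v[s],w[s]];top=a[a[:,2]>np.percentile(a[:,2],90)-.008]
        print(n,st[i],'uvw min',np.percentile(a,2,axis=0),'max',np.percentile(a,98,axis=0))
        # outer edge profile of the top face, and middle, per u bin
        for lo in np.arange(0,.13,.01):
            b=top[(top[:,0]>=lo)&(top[:,0]<lo+.01)]
            if len(b)>3: print('   u%.3f v %.4f..%.4f mid %.4f n%d'%(lo+.005,b[:,1].min(),b[:,1].max(),(b[:,1].min()+b[:,1].max())/2,len(b)))
    fl=box&(B>R+60)&(abs(w)<.02);print(n,'floor w',np.median(w[fl]),fl.sum())
    for nm in('shoe_1_centre','shoe_1_grip'):
        for x in spot_point(n,nm)[:3]:
            p=dep(n,x['location'],D[n]);print(nm,n,np.round(x['location'],1),round(x['conf'],2),p,None if p is None else np.array([(p-H)@U,(p-H)@Y,(p-H)@W]))
cv2.imwrite('pics/v%s.png'%tag,np.vstack([cv2.resize(im[110:190,205:325,::-1],(450,300),interpolation=cv2.INTER_CUBIC),cv2.resize(ims[150:250,240:390,::-1],(450,300),interpolation=cv2.INTER_CUBIC)]))
E
python3 look.py 5
```

```text
top [279 139  15  34 213] uvw min [ 0.0063 -0.092   0.0155] max [ 0.1018 -0.0549  0.0434]
   u0.005 v -0.0825..-0.0702 mid -0.0764 n10
   u0.015 v -0.0853..-0.0611 mid -0.0732 n20
   u0.025 v -0.0735..-0.0575 mid -0.0655 n14
   u0.035 v -0.0671..-0.0548 mid -0.0609 n14
   u0.045 v -0.0643..-0.0522 mid -0.0582 n15
   u0.055 v -0.0672..-0.0522 mid -0.0597 n14
   u0.065 v -0.0674..-0.0550 mid -0.0612 n15
   u0.075 v -0.0762..-0.0585 mid -0.0673 n18
   u0.085 v -0.0856..-0.0644 mid -0.0750 n20
   u0.095 v -0.0944..-0.0705 mid -0.0824 n26
   u0.105 v -0.0915..-0.0857 mid -0.0886 n4
top [244 140  14  34 206] uvw min [0.0074 0.016  0.0158] max [0.1031 0.0547 0.0427]
   u0.005 v 0.0259..0.0413 mid 0.0336 n8
   u0.015 v 0.0257..0.0470 mid 0.0364 n19
   u0.025 v 0.0346..0.0526 mid 0.0436 n16
   u0.035 v 0.0432..0.0554 mid 0.0493 n11
   u0.045 v 0.0458..0.0551 mid 0.0504 n11
   u0.055 v 0.0452..0.0546 mid 0.0499 n13
   u0.065 v 0.0416..0.0541 mid 0.0479 n15
   u0.075 v 0.0352..0.0536 mid 0.0444 n17
   u0.085 v 0.0227..0.0471 mid 0.0349 n18
   u0.095 v 0.0134..0.0377 mid 0.0256 n28
   u0.105 v 0
[... 976 characters left out ...]
57] max [ 0.0986 -0.0572  0.0429]
   u0.005 v -0.0837..-0.0707 mid -0.0772 n12
   u0.015 v -0.0849..-0.0653 mid -0.0751 n22
   u0.025 v -0.0750..-0.0573 mid -0.0661 n20
   u0.035 v -0.0698..-0.0553 mid -0.0626 n16
   u0.045 v -0.0697..-0.0525 mid -0.0611 n17
   u0.055 v -0.0664..-0.0570 mid -0.0617 n17
   u0.065 v -0.0706..-0.0587 mid -0.0646 n17
   u0.075 v -0.0752..-0.0622 mid -0.0687 n17
   u0.085 v -0.0872..-0.0664 mid -0.0768 n19
   u0.095 v -0.0993..-0.0711 mid -0.0852 n22
side floor w 0.005694851637364581 1051
shoe_1_centre side [217.  303.6] 0.67 [ 0.6834 -0.134   0.1314] [ 0.0509 -0.1148  0.0575]
shoe_1_grip side [213.7 301.3] 0.58 [ 0.6943 -0.083   0.0991] [ 0.0422 -0.0642  0.0241]
```

View pics/v5.png

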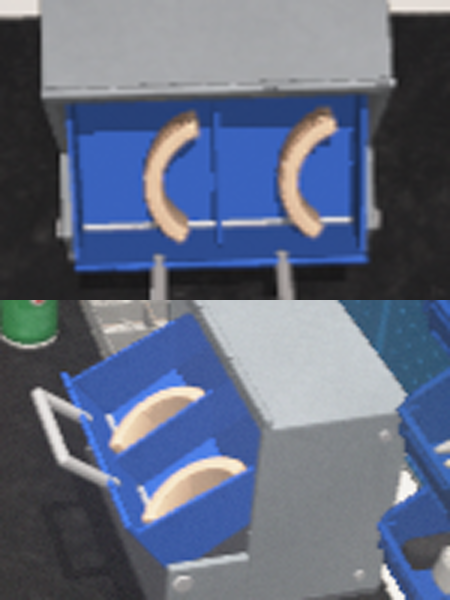

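The top crop shows the bin fully out (floor tilt 0.625 rad from depth). Both shoes have slid against the panel, with arc apexes at about u = 47 mm. I'll check how much room the gripper body has to the hood before grasping.

```bash
python3 - <<'E'
from h import *
np.set_printoptions(precision=4,suppress=True)
o=get_obs();e=np.array(o['eef_pos']);psi=np.radians(1.7);H=np.array([.672,-.0195,.055])
X=np.array([np.cos(psi),np.sin(psi),0]);Y=np.array([-np.sin(psi),np.cos(psi),0])
for n in('side','top'):
    im,d=snap(n);P=cloud(n,d);q=P-e;ok=(d>0)&(abs(q[...,:2]).max(-1)<.09)
    for z in np.arange(-.02,.22,.02):
        s=q[ok&(q[...,2]>z)&(q[...,2]<z+.02)]
        if len(s)>8: print(n,'z%.2f'%z,len(s),np.percentile(s,[1,99],axis=0)[:,:2].ravel())
    r=P-H;a,b=r@X,r@Y;hd=(d>0)&(P[...,2]>.205)&(P[...,2]<.235)&(a>.03)&(a<.2)&(abs(b)<.13)
    for lo in(-.1,-.05,0,.05):
        k=a[hd&(b>lo)&(b<lo+.05)];print('hood front',lo,np.percentile(k,[.5,2,5]),len(k))
    for x in spot_point(n,'bin_hinge')[:1]: print(x)
E
```

```text
side z-0.02 31 [-0.0119 -0.0276  0.0096  0.0199]
side z0.00 59 [-0.0115 -0.0314  0.0104  0.0197]
side z0.02 34 [-0.0143 -0.0487  0.0134  0.033 ]
side z0.04 62 [-0.0176 -0.057   0.0124  0.0149]
side z0.06 90 [-0.0173 -0.0649  0.0166  0.009 ]
side z0.08 151 [-0.0202 -0.0677  0.0188  0.0165]
side z0.10 86 [-0.0353 -0.0404  0.0297 -0.0116]
side z0.12 193 [-0.0366 -0.0396  0.0339 -0.0045]
side z0.14 230 [-0.037  -0.0389  0.0351  0.0088]
side z0.16 178 [-0.0348 -0.0368  0.0343 -0.0011]
side z0.18 195 [-0.0353 -0.0379  0.0345 -0.0064]
side z0.20 217 [-0.0366 -0.0387  0.0352  0.0011]
hood front -0.1 [0.0586 0.0593 0.0603] 605
hood front -0.05 [0.0592 0.0598 0.0606] 548
hood front 0 [0.0593 0.0598 0.0608] 499
hood front 0.05 [0.0594 0.06   0.0611] 461
{'location': [210.3, 285.6], 'conf': 0.95}
top z0.02 11 [-0.0108 -0.0387 -0.0013 -0.0237]
top z0.04 26 [-0.0136 -0.053   0.0164 -0.0234]
top z0.06 20 [-0.0149 -0.0652  0.0128 -0.0231]
top z0.08 98 [-0.0093 -0.0641  0.0142 -0.0368]
top z0.10 30 [-0.0334 -0.0401  0.0264 -0.0146]
top z0.12 49 [-0.0334 -0.037   0.0271 -0.0141]
top z0.14 97 [-0.0316 -0.0371  0.0311 -0.0158]
top z0.16 43 [-0.0269 -0.0359  0.0289 -0.0193]
top z0.18 22 [-0.0243 -0.0364  0.0233 -0.0237]
top z0.20 35 [-0.024  -0.0375  0.0285 -0.023 ]
hood front -0.1 [0.0597 0.0603 0.0616] 823
hood front -0.05 [0.0598 0.0607 0.0628] 811
hood front 0 [0.0604 0.061  0.0629] 819
hood front 0.05 [0.0606 0.0615 0.0636] 814
{'location': [168.4, 262.4], 'conf': 0.82}
```

```bash
python3 - <<'E'
from plan import *
plan([(.617,.0285,.255,91.7,.7),(.617,.0285,.199,91.7,.7,3),(.678,.0302,.1135,91.7,.7,6),(.687,.0305,.101,91.7,.7,3),(.687,.0305,.101,91.7,.7,2)],.7)
E
```

```text
{"translation": [[-2.3, -2.9, 0.1], [-4.7, -5.9, 0.3], [-7.0, -8.8, 0.4], [-9.4, -11.7, 0.6], [-11.7, -14.6, 0.7]], "turn": [0.0, 0.0, 0.0, 0.0, 0.0], "hand": [0.7, 0.7, 0.7, 0.7, 0.7]}
{"translation": [[-2.3, -3.0, 0.1], [-2.3, -3.0, 2.0], [-2.3, -3.0, 3.9], [-2.3, -3.0, 5.7], [-3.4, -3.0, 7.2]], "turn": [0.0, 0.0, 0.0, 0.0, 0.0], "hand": [0.7, 0.7, 0.7, 0.7, 0.7]}
{"translation": [[-1.0, 0.0, 1.4], [-2.0, 0.0, 2.8], [-3.0, 0.0, 4.2], [-4.0, 0.0, 5.7], [-5.0, 0.0, 7.1]], "turn": [0.0, 0.0, 0.0, 0.0, 0.0], "hand": [0.7, 0.7, 0.7, 0.7, 0.7]}
{"translation": [[-0.3, 0.0, 0.4], [-0.6, 0.0, 0.8], [-0.9, 0.0, 1.2], [-0.9, 0.0, 1.2], [-0.9, 0.0, 1.2]], "turn": [0.0, 0.0, 0.0, 0.0, 0.0], "hand": [0.7, 0.7, 0.7, 0.7, 0.7]}
end [0.6866 0.0304 0.1013] 91.9
```

Request:
arm_command([
  [-2.3, -2.9, 0.1],
  [-4.7, -5.9, 0.3],
  [-7.0, -8.8, 0.4],
  [-9.4, -11.7, 0.6],
  [-11.7, -14.6, 0.7],
], turn=[0, 0, 0, 0, 0], hand=[0.7, 0.7, 0.7, 0.7, 0.7])

```text
clock: 9.55
eef_pos: [0.5936, 0.0562, 0.2561]
tool_rot: [-0.017, 1.0, -0.0, 0.0]
ft_force: [0.5, 0.7, 0.4]
grip_width: 0.0255
```

Request:
arm_command([
  [-2.3, -3.0, 0.1],
  [-2.3, -3.0, 2.0],
  [-2.3, -3.0, 3.9],
  [-2.3, -3.0, 5.7],
  [-3.4, -3.0, 7.2],
], turn=[0, 0, 0, 0, 0], hand=[0.7, 0.7, 0.7, 0.7, 0.7])

```text
clock: 9.97
eef_pos: [0.6261, 0.0281, 0.1828]
tool_rot: [-0.017, 1.0, -0.0, -0.002]
ft_force: [0.9, -0.1, 0.5]
grip_width: 0.0255
```

Request:
arm_command([
  [-1.0, 0, 1.4],
  [-2.0, 0, 2.8],
  [-3.0, 0, 4.2],
  [-4.0, 0, 5.7],
  [-4.0, 0, 5.7],
], turn=[0, 0, 0, 0, 0], hand=[0.7, 0.7, 0.7, 0.7, 0.7])

```text
clock: 10.38
eef_pos: [0.6669, 0.0301, 0.123]
tool_rot: [-0.017, 1.0, -0.0, -0.003]
ft_force: [-0.3, -0.5, 0.3]
grip_width: 0.0258
```

Request:
arm_command([
  [-0.7, 0, 0.7],
  [-1.3, 0, 1.4],
  [-1.7, 0, 1.9],
  [-2.0, 0, 2.2],
  [-2.0, 0, 2.2],
], turn=[0, 0, 0, 0, 0], hand=[0.7, 0.7, 0.7, 0.7, 0.7])

```text
clock: 10.8
eef_pos: [0.6878, 0.0314, 0.1046]
tool_rot: [-0.018, 1.0, -0.0, -0.0]
ft_force: [-0.3, -1.2, 0.5]
grip_width: 0.0258
```

Request:
arm_command([
  [0, 0, 0],
  [0, 0, 0],
  [0, 0, 0],
  [0, 0, 0],
  [0, 0, 0],
], turn=[0, 0, 0, 0, 0], hand=[0.8, 0.9, 1, 1, 1])

```text
clock: 11.22
eef_pos: [0.6883, 0.0315, 0.1062]
tool_rot: [-0.018, 1.0, 0.0, 0.001]
ft_force: [1.4, -0.9, 1.0]
grip_width: 0.0133
```

```bash
python3 - <<'E'
from plan import *
o=get_obs();print(o['eef_pos'],o['ft_force'],o['ft_torque'],o['grip_width'])
im,d=snap('side','s6.png');cv2.imwrite('pics/v6.png',cv2.resize(im[100:250,240:390,::-1],(600,600),interpolation=cv2.INTER_CUBIC))
p=np.array(o['eef_pos'])
plan([(p[0]-.0145,p[1],p[2]+.02,91.7,1,3),(p[0]-.073,p[1]-.002,p[2]+.1,91.7,1,5),(p[0]-.08,p[1]-.002,.255,91.7,1,2)],1)
E
```

```text
[0.68832013 0.03151184 0.10624065] [ 1.3602367  -0.91218512  1.00572701] [-0.12072899 -0.40206122  0.05728298] 0.013291947826384909
{"translation": [[0.5, 0.0, -0.7], [1.0, 0.0, -1.3], [1.4, 0.0, -2.0], [2.6, 0.0, -3.6], [3.8, 0.1, -5.2]], "turn": [0.0, 0.0, 0.01, 0.01, 0.01], "hand": [1, 1, 1, 1, 1]}
{"translation": [[1.2, -0.1, -1.6], [2.3, -0.1, -3.2], [3.5, -0.1, -4.8], [3.9, -0.1, -7.2], [4.2, -0.1, -9.7]], "turn": [-0.0, -0.0, -0.0, -0.0, -0.0], "hand": [1, 1, 1, 1, 1]}
end [0.6083 0.0291 0.2552] 91.4
```

View pics/v6.png

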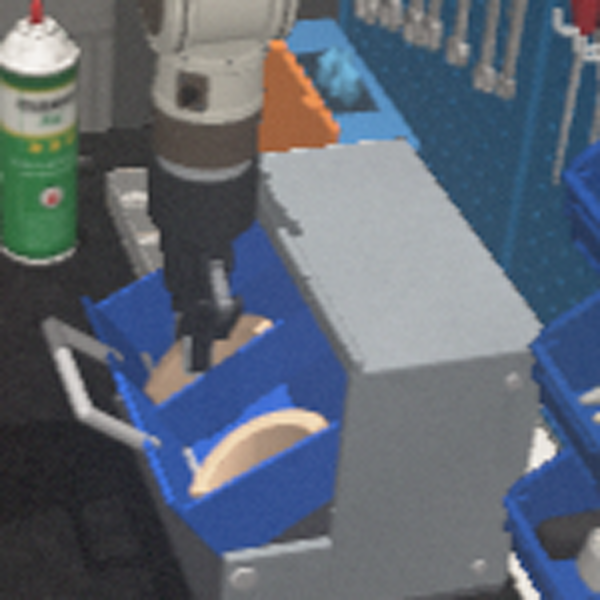

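The gripper holds the far shoe at 13.3 mm opening (crop pixel 205, 340), clear of the hood. Now I'll lift along the panel direction.

Request:
arm_command([
  [0.5, 0, -0.7],
  [1.0, 0, -1.3],
  [1.4, 0, -2.0],
  [2.6, 0, -3.6],
  [3.8, 0, -5.2],
], turn=[0, 0, 0, 0, 0], hand=[1, 1, 1, 1, 1])

```text
clock: 11.68
eef_pos: [0.6503, 0.0301, 0.1578]
tool_rot: [-0.018, 1.0, -0.0, 0.001]
ft_force: [4.2, -1.1, -0.8]
grip_width: 0.0133
```

Request:
arm_command([
  [1.2, 0, -1.6],
  [2.3, 0, -3.2],
  [3.5, 0, -4.8],
  [3.9, 0, -7.2],
  [4.2, 0, -9.7],
], turn=[0, 0, 0, 0, 0], hand=[1, 1, 1, 1, 1])

```text
clock: 12.1
eef_pos: [0.6042, 0.0289, 0.2534]
tool_rot: [-0.018, 1.0, 0.0, -0.004]
ft_force: [0.7, 0.7, -2.2]
grip_width: 0.0135
```

```bash
python3 - <<'E'
from plan import *
np.set_printoptions(precision=4,suppress=True)
o=get_obs();e=np.array(o['eef_pos']);print(e,o['ft_force'],o['ft_torque'],o['grip_width'],o['clock'])
im,d=snap('side','s7.png');P=cloud('side',d);I=im.astype(int)
m=(d>0)&(I[...,0]>I[...,2]+15)&(abs(P-e).max(-1)<.1)&(P[...,2]<e[2]+.04)
q=P[m]-e;print(m.sum(),np.percentile(q,[1,99],axis=0))
for x in np.arange(-.06,.08,.01):
    s=q[(q[:,0]>=x)&(q[:,0]<x+.01)]
    if len(s)>3: print('%.2f'%x,s[:,1].min(),s[:,1].max(),s[:,2].min(),s[:,2].max(),len(s))
cv2.imwrite('pics/v7.png',cv2.resize(im[60:210,200:350,::-1],(600,600),interpolation=cv2.INTER_CUBIC))
plan([(.41,.343,.2,79.3)],1)
E
```

```text
[0.6042 0.0289 0.2534] [ 0.7315  0.727  -2.2369] [ 0.049   0.0227 -0.0467] 0.01350940726693927 12.1
406 [[-0.0355 -0.0362 -0.0404]
 [ 0.0584  0.0025  0.0374]]
-0.04 -0.02306619350057404 -0.004417332354117454 -0.027181351936668374 -0.011397705318001217 21
-0.03 -0.027864907284785856 0.0001575542275078501 -0.04125470770089179 -0.0037690919037726145 49
-0.02 -0.024909826191400475 0.009608886591006893 -0.04579053924745968 0.004519862246947559 67
-0.01 -0.02008690423708881 0.0038435394682321267 -0.04017833273006621 0.0018969158097749128 29
0.00 -0.02168081018782342 -0.0012887943676667124 -0.02936344878874053 0.0036568890946403476 18
0.01 -0.035813128067635036 0.0015891456527739045 -0.023867046064093622 0.035278972284191856 33
0.02 -0.022880326149410157 0.0018626374921688615 -0.015783529697536935 0.03166219835291151 56
0.03 -0.035616794536229124 -0.001705168420119474 -0.012147007525273534 0.03824422449651299 60
0.04 -0.036337142519811794 -0.007743267587673852 -0.003599303539707499 0.038873674089049515 45
0.05 -0.037687314920014536 -0.020634956820298367 0.003402047771000505 0.02998574923850439 25
{"translation": [[1.9, 3.2, 0.6], [3.7, 6.4, 1.2], [5.6, 9.6, 1.8], [7.4, 12.8, 2.4], [9.3, 16.0, 3.0]], "turn": [0.02, 0.04, 0.07, 0.09, 0.11], "hand": [1, 1, 1, 1, 1]}
{"translation": [[2.2, 3.0, 0.6], [4.4, 6.0, 1.2], [6.6, 9.0, 1.8], [8.8, 12.0, 2.4], [11.0, 15.0, 3.0]], "turn": [0.02, 0.05, 0.07, 0.09, 0.11], "hand": [1, 1, 1, 1, 1]}
end [0.4095 0.3434 0.2002] 79.4
```

View pics/v7.png

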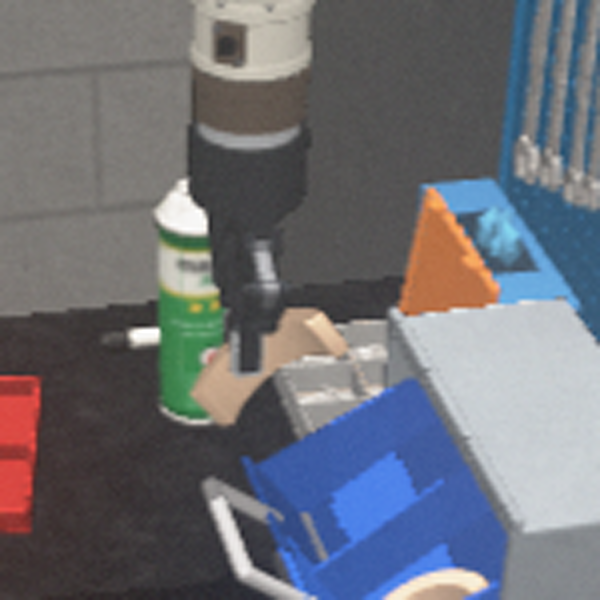

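The shoe is held firmly at (250, 365) of the crop, still leaning about 35° with its front end low. I'll set it down front edge first and draw it back so that it pivots flat.

```bash
python3 - <<'E'
from plan import *
plan([(.3766,.3685,.11,87),(.3766,.3685,.062,87,1,3),(.3766,.3685,.062,87,1,2)],1)
E
```

```text
{"translation": [[1.8, 2.9, 1.3], [3.6, 5.8, 2.5], [5.4, 8.7, 3.8], [7.3, 11.6, 5.0], [9.1, 14.5, 6.3]], "turn": [0.01, 0.01, 0.02, 0.03, 0.04], "hand": [1, 1, 1, 1, 1]}
{"translation": [[1.9, 2.8, 1.2], [3.8, 5.6, 2.5], [5.8, 8.4, 3.7], [7.7, 11.3, 5.0], [9.6, 14.1, 6.2]], "turn": [0.0, 0.01, 0.02, 0.03, 0.03], "hand": [1, 1, 1, 1, 1]}
{"translation": [[2.0, 2.7, 1.3], [4.1, 5.5, 2.5], [4.1, 5.5, 4.1], [4.1, 5.5, 5.7], [4.1, 5.5, 7.3]], "turn": [0.01, 0.02, 0.02, 0.02, 0.02], "hand": [1, 1, 1, 1, 1]}
{"translation": [[-0.0, 0.0, 0.0], [-0.0, 0.0, 0.0]], "turn": [-0.0, -0.0], "hand": [1, 1]}
end [0.3762 0.3685 0.0622] 86.9
```

Request:
arm_command([
  [1.8, 2.9, 1.3],
  [3.6, 5.8, 2.5],
  [5.4, 8.7, 3.8],
  [7.3, 11.6, 5.0],
  [9.1, 14.5, 6.3],
], turn=[0.01, 0.01, 0.02, 0.03, 0.04], hand=[1, 1, 1, 1, 1])

```text
clock: 12.57
eef_pos: [0.5086, 0.171, 0.1898]
tool_rot: [0.003, 1.0, -0.0, -0.002]
ft_force: [0.5, 0.4, -2.8]
grip_width: 0.0134
```

Request:
arm_command([
  [1.9, 2.8, 1.2],
  [3.8, 5.6, 2.5],
  [5.8, 8.4, 3.7],
  [7.7, 11.3, 5.0],
  [9.6, 14.1, 6.2],
], turn=[0, 0.01, 0.02, 0.03, 0.03], hand=[1, 1, 1, 1, 1])

```text
clock: 12.98
eef_pos: [0.4133, 0.3121, 0.1278]
tool_rot: [0.018, 1.0, -0.001, -0.002]
ft_force: [0.8, 0.8, -2.7]
grip_width: 0.0135
```

Request:
arm_command([
  [2.0, 2.7, 1.3],
  [4.1, 5.5, 2.5],
  [4.1, 5.5, 4.1],
  [4.1, 5.5, 5.7],
  [4.1, 5.5, 6.9],
], turn=[0.01, 0.02, 0.02, 0.02, 0.02], hand=[1, 1, 1, 1, 1])

```text
clock: 13.4
eef_pos: [0.3744, 0.3675, 0.0582]
tool_rot: [0.026, 1.0, -0.002, -0.002]
ft_force: [-1.0, 0.6, -3.1]
grip_width: 0.0134
```

```bash
cat > held.py <<'E'
from plan import *
import sys
np.set_printoptions(precision=4,suppress=True)
o=get_obs();e=np.array(o['eef_pos']);print(e,o['ft_force'],o['grip_width'],o['clock'])
a=o['tool_rot'];yaw=2*np.arctan2(a[1],a[0])-np.pi/2
X=np.array([np.sin(yaw),-np.cos(yaw),0])  # shoe's rear-ward direction
Y=np.array([np.cos(yaw),np.sin(yaw),0])
for n in ('side','top'):
    im,d=snap(n);P=cloud(n,d);I=im.astype(int)
    m=(d>0)&(I[...,0]>I[...,2]+15)&(I[...,1]>I[...,0]*.6)&(abs(P-e).max(-1)<.1)&(P[...,2]<e[2]+.06)
    q=P[m]-e;a,b,z=q@X,q@Y,P[m][:,2]
    print(n,m.sum())
    for x in np.arange(-.07,.09,.01):
        s=(a>=x)&(a<x+.01)
        if s.sum()>3: print('%.2f'%x,'y %.4f %.4f z %.4f %.4f'%(b[s].min(),b[s].max(),z[s].min(),z[s].max()),s.sum())
E
python3 held.py
```

```text
[0.3744 0.3675 0.0582] [-1.019   0.5759 -3.1036] 0.013412090120130532 13.4
side 296
-0.05 y -0.0336 0.0576 z -0.0022 0.0024 9
-0.04 y -0.0208 0.0821 z -0.0026 0.0474 19
-0.03 y -0.0258 0.0043 z -0.0005 0.0547 33
-0.02 y -0.0251 0.0063 z 0.0047 0.0612 42
-0.01 y -0.0259 0.0156 z 0.0043 0.0417 21
0.00 y -0.0350 -0.0004 z 0.0241 0.0913 13
0.01 y -0.0408 0.0317 z 0.0166 0.0986 38
0.02 y -0.0232 0.0008 z 0.0438 0.0900 33
0.03 y -0.0371 0.0746 z -0.0002 0.0991 33
0.04 y -0.0400 0.0749 z -0.0007 0.0992 30
0.05 y -0.0398 0.0328 z 0.0206 0.0879 19
top 198
-0.05 y -0.0957 -0.0040 z -0.0037 0.0003 5
-0.04 y -0.0243 0.0241 z -0.0026 0.0460 17
-0.03 y -0.0239 0.0080 z 0.0027 0.0530 36
-0.02 y -0.0232 -0.0059 z 0.0254 0.0542 12
0.01 y -0.0204 0.0021 z 0.0030 0.1137 13
0.02 y -0.0225 -0.0010 z 0.0074 0.0889 20
0.03 y -0.0377 -0.0055 z 0.0032 0.0964 31
0.04 y -0.0381 -0.0062 z 0.0034 0.0963 36
0.05 y -0.0380 -0.0151 z 0.0022 0.0845 24
```

Request:
arm_command([
  [0, 0, 0.5],
  [0, 0, 0.9],
  [-0.4, 0, 1.1],
  [-0.9, -0.1, 1.3],
  [-0.9, -0.1, 1.4],
], turn=[0, 0, 0, 0, 0], hand=[1, 1, 1, 1, 1])

```text
clock: 13.92
eef_pos: [0.3869, 0.367, 0.0479]
tool_rot: [0.028, 1.0, 0.001, 0.0]
ft_force: [-3.6, -2.1, 12.2]
grip_width: 0.0134
```

Request:
arm_command([
  [-0.3, 0, 0.1],
  [-0.6, 0, 0.3],
  [-0.8, -0.1, 0.4],
  [-0.8, -0.1, 0.4],
], turn=[0, 0, 0, 0], hand=[1, 1, 1, 1])

```text
clock: 14.25
eef_pos: [0.3949, 0.3658, 0.0438]
tool_rot: [0.028, 1.0, 0.001, 0.0]
ft_force: [-2.5, 0.2, 5.3]
grip_width: 0.0128
```

```bash
python3 held.py
```

```text
[0.3949 0.3658 0.0438] [-2.5449  0.2254  5.3447] 0.01283567732781809 14.25
side 301
-0.07 y -0.0334 0.0224 z -0.0004 0.0056 4
-0.05 y -0.0183 0.0408 z 0.0042 0.0367 8
-0.04 y -0.0237 -0.0023 z 0.0035 0.0424 30
-0.03 y -0.0287 0.0766 z -0.0011 0.0465 42
-0.02 y -0.0174 0.0065 z 0.0011 0.0499 35
-0.01 y -0.0093 0.0170 z 0.0016 0.0278 10
0.00 y -0.0173 -0.0014 z 0.0171 0.0528 13
0.01 y -0.0423 0.0261 z 0.0023 0.0866 33
0.02 y -0.0223 0.0077 z 0.0257 0.0689 32
0.03 y -0.0436 -0.0046 z 0.0269 0.0732 32
0.04 y -0.0435 0.0177 z 0.0048 0.0768 31
0.05 y -0.0412 0.0785 z -0.0011 0.0705 23
top 200
-0.06 y -0.0038 0.0487 z -0.0031 0.0006 5
-0.04 y -0.0205 -0.0033 z 0.0039 0.0420 20
-0.03 y -0.0213 0.0026 z -0.0022 0.0472 43
-0.02 y -0.0336 -0.0054 z 0.0001 0.0822 14
0.01 y -0.0308 -0.0029 z 0.0261 0.0898 12
0.02 y -0.0153 0.0026 z 0.0071 0.0690 20
0.03 y -0.0347 -0.0018 z 0.0041 0.0719 24
0.04 y -0.0399 0.0376 z 0.0002 0.0732 32
0.05 y -0.0392 -0.0148 z 0.0062 0.0720 22
```

Request:
arm_command([
  [-0.4, 0, 0.3],
  [-0.8, -0.1, 0.6],
  [-1.2, -0.2, 0.9],
  [-1.6, -0.2, 1.2],
  [-1.8, -0.2, 1.2],
], turn=[0, 0, 0, 0, 0], hand=[1, 1, 1, 1, 1])

```text
clock: 14.77
eef_pos: [0.4113, 0.3629, 0.0312]
tool_rot: [0.027, 1.0, 0.001, -0.001]
ft_force: [-6.1, 0.9, 6.0]
grip_width: 0.0127
```

```bash
python3 held.py
```

```text
[0.4113 0.3629 0.0312] [-6.1167  0.8546  5.9521] 0.012732710053876857 14.7667
side 319
-0.05 y -0.0241 0.0419 z -0.0004 0.0442 21
-0.04 y -0.0242 0.0012 z 0.0064 0.0423 35
-0.03 y -0.0171 0.0036 z 0.0052 0.0417 33
-0.02 y -0.0110 0.0735 z -0.0000 0.0434 32
-0.01 y -0.0061 0.0031 z 0.0042 0.0111 6
0.00 y -0.0147 0.0006 z 0.0028 0.0459 10
0.01 y -0.0145 0.0076 z 0.0048 0.0458 32
0.02 y -0.0184 0.0322 z 0.0043 0.0442 35
0.03 y -0.0319 -0.0044 z 0.0057 0.0446 36
0.04 y -0.0459 0.0289 z 0.0060 0.0428 37
0.05 y -0.0418 -0.0264 z 0.0054 0.0432 17
0.08 y -0.0632 0.0022 z -0.0031 0.0102 9
top 207
-0.05 y -0.0163 0.0502 z -0.0031 0.0364 7
-0.04 y -0.0205 -0.0030 z 0.0048 0.0439 32
-0.03 y -0.0155 0.0039 z 0.0020 0.0421 24
-0.02 y -0.0314 0.0002 z 0.0039 0.0842 16
0.01 y -0.0347 -0.0051 z 0.0046 0.0846 11
0.02 y -0.0142 0.0030 z 0.0017 0.0457 25
0.03 y -0.0243 -0.0010 z 0.0022 0.0454 27
0.04 y -0.0413 -0.0111 z 0.0015 0.0442 33
0.05 y -0.0397 -0.0217 z 0.0119 0.0443 16
```

Request:
arm_command([
  [0, 0, 0],
  [0, 0, 0],
  [0, 0, 0],
  [0, 0, 0],
], turn=[0, 0, 0, 0], hand=[0.8, 0.7, 0.7, 0.7])

```text
clock: 15.2
eef_pos: [0.4125, 0.3623, 0.0304]
tool_rot: [0.028, 1.0, 0.0, 0.001]
ft_force: [0.3, 0.1, 0.5]
grip_width: 0.0254
```

Request:
arm_command([
  [0, 0, -2],
  [0, 0, -5.5],
  [0, 0, -9],
  [0, 0, -13],
  [0, 0, -17],
], turn=[0, 0, 0, 0, 0], hand=[0.7, 0.7, 0.7, 0.7, 0.7])

```text
clock: 15.62
eef_pos: [0.4117, 0.3617, 0.2016]
tool_rot: [0.027, 1.0, -0.0, -0.0]
ft_force: [0.6, 0.9, -0.6]
grip_width: 0.0253
```

```bash
python3 - <<'E'
from plan import *
o=get_obs();print(o['eef_pos'],o['ft_force'],o['clock'])
plan([(.619,-.081,.25,91.7,.7),(.619,-.081,.199,91.7,.7,3),(.669,-.0795,.127,91.7,.7,5),(.6885,-.079,.103,91.7,.7,4),(.6885,-.079,.103,91.7,.7,2)],.7)
E
```

```text
[0.41168104 0.36173904 0.20161662] [ 0.5734895   0.87029188 -0.57349573] 15.6167
{"translation": [[-1.8, -3.3, -0.4], [-3.6, -6.6, -0.7], [-5.3, -9.9, -1.1], [-7.1, -13.3, -1.5], [-8.9, -16.6, -1.9]], "turn": [-0.01, -0.01, -0.02, -0.03, -0.03], "hand": [0.7, 0.7, 0.7, 0.7, 0.7]}
{"translation": [[-1.7, -3.3, -0.3], [-3.4, -6.7, -0.7], [-5.0, -10.1, -1.1], [-6.7, -13.4, -1.4], [-8.4, -16.8, -1.8]], "turn": [-0.01, -0.02, -0.02, -0.03, -0.04], "hand": [0.7, 0.7, 0.7, 0.7, 0.7]}
{"translation": [[-1.5, -3.4, -0.4], [-3.1, -6.8, -0.8], [-4.6, -10.3, -1.1], [-4.6, -10.3, 0.6], [-4.6, -10.3, 2.3]], "turn": [-0.0, -0.01, -0.01, -0.01, -0.01], "hand": [0.7, 0.7, 0.7, 0.7, 0.7]}
{"translation": [[-0.0, 0.0, 1.7], [-1.0, 0.0, 3.1], [-2.0, 0.0, 4.5], [-3.0, 0.0, 6.0], [-4.0, 0.0, 7.4]], "turn": [-0.0, -0.0, -0.0, -0.0, -0.0], "hand": [0.7, 0.7, 0.7, 0.7, 0.7]}
{"translation": [[-1.0, 0.0, 1.5], [-1.5, 0.0, 2.1], [-2.0, 0.0, 2.7], [-2.5, 0.0, 3.3], [-3.0, 0.1, 3.9]], "turn": [-0.0, -0.0, -0.0, -0.0, -0.0], "hand": [0.7, 0.7, 0.7, 0.7, 0.7]}
{"translation": [[0.0, -0.0, -0.0], [0.0, -0.0, -0.0]], "turn": [-0.0, -0.0], "hand": [0.7, 0.7]}
end [ 0.6887 -0.0785  0.1026] 91.4
```

Request:
arm_command([
  [-1.8, -3.3, -0.4],
  [-3.6, -6.6, -0.7],
  [-5.3, -9.9, -1.1],
  [-7.1, -13.3, -1.5],
  [-8.9, -16.6, -1.9],
], turn=[-0.01, -0.01, -0.02, -0.03, -0.03], hand=[0.7, 0.7, 0.7, 0.7, 0.7])

```text
clock: 16.03
eef_pos: [0.4922, 0.1899, 0.2197]
tool_rot: [0.012, 1.0, -0.0, 0.0]
ft_force: [0.5, -0.1, -0.0]
grip_width: 0.0255
```

Request:
arm_command([
  [-1.7, -3.3, -0.3],
  [-3.4, -6.7, -0.7],
  [-5.0, -10.1, -1.1],
  [-6.7, -13.4, -1.4],
  [-8.4, -16.8, -1.8],
], turn=[-0.01, -0.02, -0.02, -0.03, -0.04], hand=[0.7, 0.7, 0.7, 0.7, 0.7])

```text
clock: 16.45
eef_pos: [0.572, 0.0196, 0.2374]
tool_rot: [-0.008, 1.0, -0.0, 0.0]
ft_force: [0.8, 0.0, 0.2]
grip_width: 0.0254
```

Request:
arm_command([
  [-1.5, -3.4, -0.4],
  [-3.1, -6.8, -0.8],
  [-4.6, -10.3, -1.1],
  [-4.6, -10.3, 0.6],
  [-4.6, -10.3, 2.3],
], turn=[0, -0.01, -0.01, -0.01, -0.01], hand=[0.7, 0.7, 0.7, 0.7, 0.7])

```text
clock: 16.87
eef_pos: [0.6209, -0.0839, 0.2148]
tool_rot: [-0.01, 1.0, -0.001, 0.002]
ft_force: [-0.5, 0.2, -0.7]
grip_width: 0.0254
```

Request:
arm_command([
  [0, 0, 1.7],
  [-1.0, 0, 3.1],
  [-2.0, 0, 4.5],
  [-3.0, 0, 6.0],
  [-3.0, 0, 6.0],
], turn=[0, 0, 0, 0, 0], hand=[0.7, 0.7, 0.7, 0.7, 0.7])

```text
clock: 17.28
eef_pos: [0.6485, -0.0799, 0.1501]
tool_rot: [-0.013, 1.0, 0.0, -0.003]
ft_force: [-0.7, -0.6, 0.2]
grip_width: 0.0256
```

```bash
python3 - <<'E'
from plan import *
o=get_obs();print(o['eef_pos'],o['ft_force'],o['clock'])
plan([(.6885,-.079,.103,91.7,.7,5),(.6885,-.079,.103,91.7,.7,2)],.7)
E
```

```text
[ 0.64846577 -0.07988677  0.15010755] [-0.70214448 -0.56324174  0.18596342] 17.2833
{"translation": [[-0.8, -0.0, 0.9], [-1.6, -0.0, 1.9], [-2.4, -0.0, 2.8], [-3.2, -0.0, 3.8], [-4.0, -0.0, 4.7]], "turn": [-0.0, -0.0, -0.0, -0.0, -0.0], "hand": [0.7, 0.7, 0.7, 0.7, 0.7]}
{"translation": [[-0.0, -0.0, 0.0], [-0.0, -0.0, 0.0]], "turn": [-0.0, -0.0], "hand": [0.7, 0.7]}
end [ 0.6885 -0.0789  0.1031] 91.4
```

Request:
arm_command([
  [-1.0, 0, 1.2],
  [-2.0, 0, 2.5],
  [-3.0, 0, 3.9],
  [-3.9, 0, 5.1],
  [-3.9, 0, 5.1],
], turn=[0, 0, 0, 0, 0], hand=[0.7, 0.7, 0.7, 0.7, 0.7])

```text
clock: 17.7
eef_pos: [0.6886, -0.0793, 0.1014]
tool_rot: [-0.013, 1.0, -0.0, -0.0]
ft_force: [0.7, -1.4, -0.1]
grip_width: 0.0255
```

Request:
arm_command([
  [0, 0, 0],
  [0, 0, 0],
  [0, 0, 0],
  [0, 0, 0],
  [0, 0, 0],
], turn=[0, 0, 0, 0, 0], hand=[0.8, 0.9, 1, 1, 1])

```text
clock: 18.12
eef_pos: [0.6895, -0.0796, 0.1053]
tool_rot: [-0.013, 1.0, -0.001, 0.002]
ft_force: [4.7, -2.1, -1.6]
grip_width: 0.0138
```

Request:
arm_command([
  [0.5, 0, -0.7],
  [1.0, 0, -1.3],
  [1.4, 0, -2.0],
  [2.6, 0, -3.6],
  [3.8, 0, -5.2],
], turn=[0, 0, 0, 0, 0], hand=[1, 1, 1, 1, 1])

```text
clock: 18.53
eef_pos: [0.6523, -0.0792, 0.1571]
tool_rot: [-0.013, 1.0, 0.0, 0.003]
ft_force: [7.6, 0.4, -2.7]
grip_width: 0.0138
```

Request:
arm_command([
  [1.2, 0, -1.6],
  [2.3, 0, -3.2],
  [3.5, 0, -4.8],
  [3.9, 0, -7.2],
  [4.2, 0, -9.7],
], turn=[0, 0, 0, 0, 0], hand=[1, 1, 1, 1, 1])

```text
clock: 18.95
eef_pos: [0.6047, -0.0804, 0.2526]
tool_rot: [-0.012, 1.0, 0.001, -0.003]
ft_force: [-0.1, -0.1, -3.8]
grip_width: 0.0133
```

```bash
python3 held.py
```

```text
[ 0.6047 -0.0804  0.2526] [-0.1386 -0.1217 -3.8338] 0.013312416709552825 18.95
side 421
-0.04 y -0.0228 -0.0054 z 0.2257 0.2440 27
-0.03 y -0.0229 0.0015 z 0.2130 0.2527 56
-0.02 y -0.0229 0.0117 z 0.2093 0.2575 72
-0.01 y -0.0160 0.0080 z 0.2195 0.2580 21
0.00 y -0.0128 -0.0018 z 0.2242 0.2402 14
0.01 y -0.0496 0.0007 z 0.2327 0.3074 33
0.02 y -0.0213 -0.0004 z 0.2376 0.2879 56
0.03 y -0.0386 -0.0056 z 0.2459 0.2931 72
0.04 y -0.0387 -0.0115 z 0.2512 0.2953 48
0.05 y -0.0402 -0.0265 z 0.2596 0.2821 22
top 0
```

```bash
python3 - <<'E'
from plan import *
plan([(.3586,.2749,.11,87),(.3586,.2749,.061,87,1,3)],1)
E
```

```text
{"translation": [[1.9, 2.8, 1.1], [3.7, 5.6, 2.3], [5.6, 8.4, 3.4], [7.4, 11.1, 4.5], [9.3, 13.9, 5.7]], "turn": [0.01, 0.01, 0.02, 0.02, 0.03], "hand": [1, 1, 1, 1, 1]}
{"translation": [[1.9, 2.7, 1.1], [3.8, 5.5, 2.3], [5.8, 8.2, 3.4], [7.7, 10.9, 4.5], [9.6, 13.7, 5.7]], "turn": [0.01, 0.01, 0.02, 0.02, 0.03], "hand": [1, 1, 1, 1, 1]}
{"translation": [[2.1, 2.6, 1.1], [4.1, 5.3, 2.2], [6.1, 8.0, 3.4], [6.1, 8.0, 5.0], [6.1, 8.0, 6.7]], "turn": [0.01, 0.01, 0.02, 0.02, 0.02], "hand": [1, 1, 1, 1, 1]}
{"translation": [[-0.0, -0.0, 1.6]], "turn": [-0.0], "hand": [1]}
end [0.3585 0.2753 0.0609] 86.8
```

Request:
arm_command([
  [1.9, 2.8, 1.1],
  [3.7, 5.6, 2.3],
  [5.6, 8.4, 3.4],
  [7.4, 11.1, 4.5],
  [9.3, 13.9, 5.7],
], turn=[0.01, 0.01, 0.02, 0.02, 0.03], hand=[1, 1, 1, 1, 1])

```text
clock: 19.47
eef_pos: [0.5089, 0.0566, 0.1935]
tool_rot: [0.003, 1.0, 0.0, -0.002]
ft_force: [0.8, 1.2, -3.6]
grip_width: 0.0137
```

Request:
arm_command([
  [1.9, 2.7, 1.1],
  [3.8, 5.5, 2.3],
  [5.8, 8.2, 3.4],
  [7.7, 10.9, 4.5],
  [9.6, 13.7, 5.7],
], turn=[0.01, 0.01, 0.02, 0.02, 0.03], hand=[1, 1, 1, 1, 1])

```text
clock: 19.88
eef_pos: [0.4134, 0.1935, 0.1369]
tool_rot: [0.018, 1.0, -0.0, -0.001]
ft_force: [1.2, 0.3, -4.2]
grip_width: 0.0134
```

Request:
arm_command([
  [2.1, 2.6, 1.1],
  [4.1, 5.3, 2.2],
  [6.1, 8.0, 3.4],
  [6.1, 8.0, 5.0],
  [6.1, 8.0, 6.7],
], turn=[0.01, 0.01, 0.02, 0.02, 0.02], hand=[1, 1, 1, 1, 1])

```text
clock: 20.3
eef_pos: [0.3555, 0.2763, 0.0702]
tool_rot: [0.025, 1.0, -0.0, -0.001]
ft_force: [0.1, -0.1, -3.6]
grip_width: 0.0133
```

Request:
arm_command([
  [0, 0, 0.8],
  [0, 0, 1.4],
  [0, 0, 1.6],
  [0, 0, 1.6],
], turn=[0, 0, 0, 0], hand=[1, 1, 1, 1])

```text
clock: 20.63
eef_pos: [0.3579, 0.2746, 0.055]
tool_rot: [0.028, 1.0, -0.0, -0.0]
ft_force: [0.0, 0.2, -2.7]
grip_width: 0.0137
```

```bash
python3 held.py|head -14
```

```text
[0.3579 0.2746 0.055 ] [ 0.0393  0.1595 -2.7382] 0.013669852135622312 20.6333
side 562
-0.05 y -0.0649 0.0576 z -0.0037 0.0023 13
-0.04 y -0.0695 0.0900 z -0.0041 0.0472 21
-0.03 y -0.0637 0.0891 z -0.0017 0.0521 43
-0.02 y -0.0695 0.0056 z 0.0002 0.0677 51
-0.01 y -0.0715 0.0210 z -0.0020 0.0379 22
0.00 y -0.0721 0.0725 z 0.0011 0.0832 19
0.01 y -0.0643 0.0861 z -0.0044 0.1101 59
0.02 y -0.0198 0.0939 z 0.0157 0.0897 50
0.03 y -0.0735 0.0980 z 0.0005 0.0937 48
0.04 y -0.0771 0.0991 z 0.0002 0.0968 53
0.05 y -0.0727 0.1008 z -0.0021 0.0885 51
0.06 y -0.0297 0.0997 z 0.0042 0.0642 34
```

Request:
arm_command([
  [0, 0, 0.3],
  [0, 0, 0.5],
  [-0.4, 0, 0.6],
  [-0.9, -0.1, 0.8],
  [-0.9, -0.1, 0.9],
], turn=[0, 0, 0, 0, 0], hand=[1, 1, 1, 1, 1])

```text
clock: 21.15
eef_pos: [0.3681, 0.2742, 0.0471]
tool_rot: [0.028, 1.0, 0.001, 0.0]
ft_force: [-1.8, 0.4, 11.3]
grip_width: 0.0134
```

Request:
arm_command([
  [-0.3, 0, 0.1],
  [-0.6, 0, 0.3],
  [-0.8, -0.1, 0.4],
  [-0.8, -0.1, 0.4],
], turn=[0, 0, 0, 0], hand=[1, 1, 1, 1])

```text
clock: 21.48
eef_pos: [0.3757, 0.273, 0.0433]
tool_rot: [0.028, 1.0, 0.001, 0.0]
ft_force: [-3.0, 1.1, 6.4]
grip_width: 0.0128
```

Request:
arm_command([
  [-0.4, 0, 0.3],
  [-0.8, -0.1, 0.6],
  [-1.2, -0.2, 0.9],
  [-1.6, -0.2, 1.2],
  [-1.8, -0.2, 1.2],
], turn=[0, 0, 0, 0, 0], hand=[1, 1, 1, 1, 1])

```text
clock: 21.9
eef_pos: [0.3921, 0.2696, 0.0304]
tool_rot: [0.027, 1.0, 0.001, -0.001]
ft_force: [-5.5, 0.4, 5.3]
grip_width: 0.0124
```

```bash
python3 held.py
```

```text
[0.3921 0.2696 0.0304] [-5.5157  0.4136  5.295 ] 0.012351658230513322 21.9
side 578
-0.07 y -0.0637 0.0896 z -0.0004 0.0027 4
-0.06 y -0.0818 -0.0639 z -0.0053 0.0042 4
-0.05 y -0.0186 0.0369 z 0.0029 0.0442 20
-0.04 y -0.0633 0.0917 z -0.0008 0.0433 40
-0.03 y -0.0640 0.0846 z -0.0020 0.0432 65
-0.02 y -0.0694 0.0790 z -0.0024 0.0775 38
-0.01 y -0.0670 -0.0034 z -0.0014 0.0179 6
0.00 y -0.0143 -0.0010 z 0.0048 0.0444 12
0.01 y -0.0466 0.0943 z 0.0053 0.0873 52
0.02 y -0.0166 0.1014 z 0.0044 0.0454 67
0.03 y -0.0693 0.0957 z -0.0009 0.0470 69
0.04 y -0.0780 0.0934 z 0.0009 0.0473 77
0.05 y -0.0733 0.0873 z -0.0028 0.0461 60
0.06 y -0.0791 0.0818 z 0.0008 0.0449 36
0.07 y -0.0755 0.0567 z -0.0016 0.0165 4
0.08 y -0.0758 -0.0235 z -0.0003 0.0138 8
top 198
-0.05 y -0.0150 0.0324 z 0.0000 0.0402 7
-0.04 y -0.0632 -0.0012 z -0.0038 0.0467 28
-0.03 y -0.0653 -0.0039 z -0.0026 0.0389 16
-0.02 y -0.0650 -0.0065 z -0.0032 0.0308 6
0.01 y -0.0693 -0.0058 z -0.0038 0.0667 8
0.02 y -0.0715 -0.0044 z -0.0014 0.0473 15
0.03 y -0.0713 -0.0001 z -0.0018 0.0468 26
0.04 y -0.0741 -0.0084 z -0.0035 0.0490 32
0.05 y -0.0726 0.0692 z -0.0048 0.0482 22
0.06 y -0.0758 0.0673 z 0.0003 0.0409 16
0.07 y -0.0779 0.0637 z -0.0013 0.0362 5
```

Request:
arm_command([
  [-0.3, 0, 0.1],
  [-0.3, 0, 0.2],
  [-0.3, 0, 0.2],
], turn=[0, 0, 0], hand=[1, 1, 1])

```text
clock: 22.25
eef_pos: [0.3954, 0.2693, 0.0291]
tool_rot: [0.027, 1.0, 0.0, -0.0]
ft_force: [-4.2, -0.4, 9.1]
grip_width: 0.0129
```

Request:
arm_command([
  [0, 0, 0],
  [0, 0, 0],
  [0, 0, 0],
  [0, 0, 0],
], turn=[0, 0, 0, 0], hand=[0.8, 0.7, 0.7, 0.7])

```text
clock: 22.58
eef_pos: [0.3964, 0.2692, 0.0284]
tool_rot: [0.027, 1.0, 0.0, 0.001]
ft_force: [0.9, -1.0, 0.6]
grip_width: 0.0256
```

Request:
arm_command([
  [0, 0, -2],
  [0, 0, -5.5],
  [0, 0, -9],
  [0, 0, -13],
  [0, 0, -17],
], turn=[0, 0, 0, 0, 0], hand=[0.7, 0.7, 0.7, 0.7, 0.7])

```text
clock: 23.0
eef_pos: [0.3955, 0.2687, 0.1997]
tool_rot: [0.027, 1.0, -0.0, -0.0]
ft_force: [1.8, 0.7, 0.6]
grip_width: 0.0254
```

```bash
python3 - <<'E'
from plan import *
o=get_obs();print(o['eef_pos'],o['ft_force'],o['clock'])
plan([(.56,-.021,.255,2,.65),(.582,-.0225,.22,2,.65,2)],.65)
E
```

```text
[0.39552988 0.26867209 0.19970388] [1.80389017 0.697017   0.56713684] 23.0
{"translation": [[-1.3, -2.0, -0.4], [-2.6, -4.0, -0.8], [-3.9, -6.0, -1.2], [-5.1, -8.0, -1.6], [-6.4, -10.0, -2.0]], "turn": [0.11, 0.21, 0.32, 0.42, 0.53], "hand": [0.65, 0.65, 0.65, 0.65, 0.65]}
{"translation": [[-2.2, -1.1, -0.4], [-4.3, -2.1, -0.8], [-6.4, -3.2, -1.2], [-8.5, -4.3, -1.6], [-10.6, -5.4, -1.9]], "turn": [0.1, 0.21, 0.32, 0.42, 0.53], "hand": [0.65, 0.65, 0.65, 0.65, 0.65]}
{"translation": [[-2.4, 0.2, -0.4], [-4.8, 0.3, -0.8], [-7.1, 0.5, -1.2], [-9.5, 0.6, -1.6], [-10.1, 1.6, 0.1]], "turn": [0.1, 0.21, 0.32, 0.42, 0.42], "hand": [0.65, 0.65, 0.65, 0.65, 0.65]}
{"translation": [[-0.1, 1.1, 1.8]], "turn": [0.0], "hand": [0.65]}
end [ 0.5824 -0.0225  0.2197] 2.1
```

Request:
arm_command([
  [-1.3, -2.0, -0.4],
  [-2.6, -4.0, -0.8],
  [-3.9, -6.0, -1.2],
  [-5.1, -8.0, -1.6],
  [-6.4, -10.0, -2.0],
], turn=[0.11, 0.21, 0.32, 0.42, 0.53], hand=[0.65, 0.65, 0.65, 0.65, 0.65])

```text
clock: 23.42
eef_pos: [0.4548, 0.1647, 0.2186]
tool_rot: [0.291, 0.957, 0.0, 0.0]
ft_force: [0.4, 0.7, -0.2]
grip_width: 0.03
```

Request:
arm_command([
  [-2.2, -1.1, -0.4],
  [-4.3, -2.1, -0.8],
  [-6.4, -3.2, -1.2],
  [-8.5, -4.3, -1.6],
  [-10.6, -5.4, -1.9],
], turn=[0.1, 0.21, 0.32, 0.42, 0.53], hand=[0.65, 0.65, 0.65, 0.65, 0.65])

```text
clock: 23.83
eef_pos: [0.5136, 0.0609, 0.2376]
tool_rot: [0.531, 0.847, 0.0, 0.0]
ft_force: [0.1, 0.2, -0.4]
grip_width: 0.03
```

Request:
arm_command([
  [-2.4, 0.2, -0.4],
  [-4.8, 0.3, -0.8],
  [-7.1, 0.5, -1.2],
  [-9.5, 0.6, -1.6],
  [-9.5, 0.6, -1.6],
], turn=[0.1, 0.21, 0.32, 0.42, 0.42], hand=[0.65, 0.65, 0.65, 0.65, 0.65])

```text
clock: 24.25
eef_pos: [0.5623, -0.0242, 0.2536]
tool_rot: [0.697, 0.717, 0.0, 0.002]
ft_force: [0.1, -0.0, -0.2]
grip_width: 0.0297
```

```bash
python3 - <<'E'
from plan import *
np.set_printoptions(precision=4,suppress=True)
o=get_obs();print(o['eef_pos'],o['ft_force'],o['clock'])
im,d=snap('top','t8.png');ims,ds=snap('side','s8.png')
for n,D in(('top',d),('side',ds)):
    P=cloud(n,D);m=(D>0)&(P[...,0]>.56)&(P[...,0]<.61)&(abs(P[...,1]+.02)<.07)&(P[...,2]>.12)&(P[...,2]<.17)
    print(n,m.sum(),np.percentile(P[m],[2,50,98],axis=0) if m.any() else '')
    I=(cv2.cvtColor((im if n=='top' else ims),cv2.COLOR_RGB2HSV));k=(D>0)&(P[...,0]>.3)&(P[...,0]<.52)&(P[...,1]>.18)&(P[...,1]<.43)&(P[...,2]>.030)&(P[...,2]<.07)
    c,l,s,_=cv2.connectedComponentsWithStats(k.astype('u1'))
    for i in range(1,c):
        if s[i,4]>30:
            q=P[l==i];print(n,'shoe',len(q),q.mean(0),np.percentile(q[:,2],[2,50,98]),cv2.minAreaRect((q[:,:2]*1000).astype('f4')),'z slope along x',np.polyfit(q[:,0],q[:,2],1)[0])
cv2.imwrite('pics/v8.png',np.hstack([cv2.resize(im[195:305,105:215,::-1],(400,400)),cv2.resize(ims[130:230,140:240,::-1],(400,400))]))
plan([(.582,-.0225,.21,2,.65,2),(.582,-.0225,.1425,2,.65,3)],.65)
E
```

```text
[ 0.5623 -0.0242  0.2536] [ 0.1185 -0.0416 -0.1831] 24.25
top 0 
top shoe 190 [0.4216 0.3528 0.0382] [0.0309 0.0386 0.043 ] ((421.4473571777344, 351.0119323730469), (39.053775787353516, 101.73165130615234), 72.36865234375) z slope along x 0.009780538447441594
top shoe 188 [0.4056 0.2591 0.0382] [0.0322 0.0384 0.0442] ((405.50457763671875, 257.0291442871094), (38.38409423828125, 101.50379943847656), 71.13245391845703) z slope along x -0.003937274126728083
side 194 [[ 0.5771 -0.0784  0.1253]
 [ 0.5855 -0.0319  0.1477]
 [ 0.6083  0.0295  0.1531]]
side shoe 143 [0.4193 0.3502 0.0374] [0.0306 0.0379 0.0437] ((420.53668212890625, 350.26300048828125), (45.882118225097656, 102.61519622802734), 73.4631118774414) z slope along x 0.015551133330610478
side shoe 159 [0.4042 0.2562 0.0378] [0.0308 0.0388 0.0431] ((404.7931823730469, 258.96728515625), (45.2066764831543, 103.04078674316406), 71.54695892333984) z slope along x 0.005291724574159673
{"translation": [[-0.1, 1.1, 2.1], [-0.2, 2.2, 4.3], [-0.2, 2.2, 6.5], [-0.2, 2.2, 8.8], [-0.2, 2.2, 11.0]], "turn": [0.0, 0.0, 0.0, 0.0, 0.0], "hand": [0.65, 0.65, 0.65, 0.65, 0.65]}
end [ 0.5823 -0.0225  0.1429] 2.0
```

View pics/v8.png

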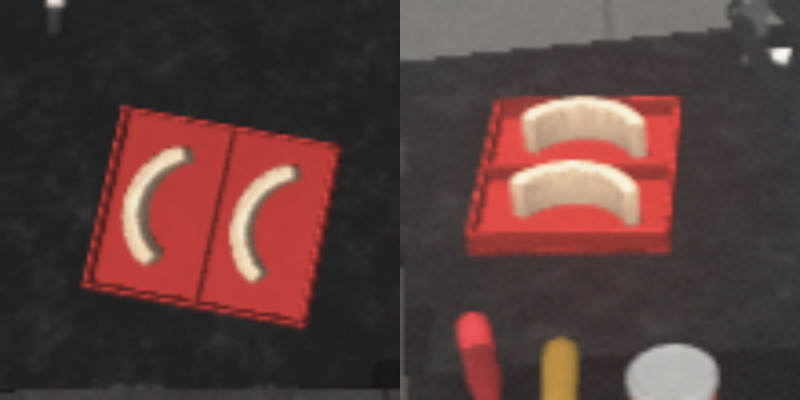

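The picture shows each shoe lying flat in its own bay (tops at z ≈ 0.038–0.043, slope about 0). I'll grip the handle again and swing the bin home.

Request:
arm_command([
  [-0.1, 1.1, 2.1],
  [-0.1, 2.1, 4.3],
  [-0.1, 2.1, 7.5],
  [-0.1, 2.1, 10.0],
  [-0.1, 2.1, 11.0],
], turn=[0, 0, 0, 0, 0], hand=[0.65, 0.65, 0.65, 0.65, 0.65])

```text
clock: 24.77
eef_pos: [0.5779, -0.0194, 0.139]
tool_rot: [0.693, 0.721, -0.002, -0.003]
ft_force: [-0.4, -0.2, -0.0]
grip_width: 0.0295
```

Request:
arm_command([
  [0, 0, 0],
  [0, 0, 0],
  [0, 0, 0],
  [0, 0, 0],
  [0, 0, 0],
], turn=[0, 0, 0, 0, 0], hand=[0.65, 0.8, 1, 1, 1])

```text
clock: 25.18
eef_pos: [0.5834, -0.0201, 0.1452]
tool_rot: [0.694, 0.72, 0.002, 0.002]
ft_force: [5.3, 2.0, -4.6]
grip_width: 0.0102
```

```bash
python3 - <<'E'
from plan import *
o=get_obs();print(o['eef_pos'],o['ft_force'],o['grip_width'])
p=np.array(o['eef_pos']);f0=20*np.cos(.62)+125*np.sin(.62);z0=125*np.cos(.62)-20*np.sin(.62);W=[]
for t in np.linspace(.62,-.05,16)[1:]:
    f=20*np.cos(t)+125*np.sin(t)-f0; dz=125*np.cos(t)-20*np.sin(t)-z0
    W.append((p[0]-f/1e3*np.cos(.03),p[1]-f/1e3*np.sin(.03),p[2]+dz/1e3,2))
plan(W,1)
E
```

```text
[ 0.58339346 -0.02012882  0.14516623] [ 5.28398198  2.04699812 -4.55985114] 0.010243262434762661
{"translation": [[-0.0, 0.4, -0.4], [-0.0, 0.8, -0.8], [-0.0, 1.3, -1.1], [-0.0, 1.7, -1.4], [-0.0, 2.2, -1.7]], "turn": [0.0, 0.0, 0.0, 0.0, 0.0], "hand": [1, 1, 1, 1, 1]}
{"translation": [[-0.0, 0.5, -0.3], [-0.0, 1.0, -0.6], [-0.0, 1.5, -0.8], [-0.0, 2.0, -1.1], [-0.0, 2.6, -1.3]], "turn": [0.0, 0.0, 0.0, 0.0, 0.0], "hand": [1, 1, 1, 1, 1]}
{"translation": [[-0.0, 0.5, -0.1], [-0.0, 1.0, -0.3], [-0.0, 1.6, -0.4], [-0.0, 2.2, -0.5], [-0.0, 2.7, -0.6]], "turn": [0.0, 0.0, 0.0, 0.0, 0.0], "hand": [1, 1, 1, 1, 1]}
end [ 0.6583 -0.0174  0.1812] 2.1
```

Request:
arm_command([
  [0, 0.4, -0.4],
  [0, 0.8, -0.8],
  [0, 1.3, -1.1],
  [0, 1.7, -1.4],
  [0, 2.2, -1.7],
], turn=[0, 0, 0, 0, 0], hand=[1, 1, 1, 1, 1])

```text
clock: 25.6
eef_pos: [0.6003, -0.0198, 0.1597]
tool_rot: [0.694, 0.72, -0.002, -0.003]
ft_force: [-7.0, 1.4, -8.5]
grip_width: 0.0099
```

Request:
arm_command([
  [0, 0.5, -0.3],
  [0, 1.0, -0.6],
  [0, 1.5, -0.8],
  [0, 2.0, -1.1],
  [0, 2.6, -1.3],
], turn=[0, 0, 0, 0, 0], hand=[1, 1, 1, 1, 1])

```text
clock: 26.02
eef_pos: [0.6262, -0.0192, 0.1746]
tool_rot: [0.694, 0.72, -0.002, -0.002]
ft_force: [-10.4, 1.3, 0.4]
grip_width: 0.0096
```

Request:
arm_command([
  [0, 0.5, -0.1],
  [0, 1.0, -0.3],
  [0, 1.6, -0.4],
  [0, 2.2, -0.5],
  [0, 2.7, -0.6],
], turn=[0, 0, 0, 0, 0], hand=[1, 1, 1, 1, 1])

```text
clock: 26.43
eef_pos: [0.6525, -0.0186, 0.1832]
tool_rot: [0.694, 0.72, -0.002, -0.002]
ft_force: [-24.2, -0.2, 10.8]
grip_width: 0.0095
```

Request:
arm_command([
  [0, 0.2, 0],
  [0, 0.3, 0],
  [0, 0.3, 0],
  [0, 0.3, 0],
], turn=[0, 0, 0, 0], hand=[1, 1, 1, 1])

```text
clock: 26.77
eef_pos: [0.6525, -0.0186, 0.1832]
tool_rot: [0.695, 0.719, -0.004, -0.004]
ft_force: [-23.3, -0.3, 12.0]
grip_width: 0.0096
```

Request:
arm_command([
  [0, -0.3, -0.1],
  [0, -0.6, -0.2],
  [0, -0.7, -0.2],
  [0, -0.7, -0.2],
  [0, -0.7, -0.2],
], turn=[0, 0, 0, 0, 0], hand=[1, 1, 0.65, 0.65, 0.65])

```text
clock: 27.18
eef_pos: [0.6539, -0.0184, 0.1838]
tool_rot: [0.694, 0.72, 0.002, 0.002]
ft_force: [-0.7, 0.4, -0.1]
grip_width: 0.0297
```

Request:
arm_command([
  [0, 0, -1],
  [0, 0, -3],
  [0, 0, -6],
  [0, 0, -8],
  [0, 0, -9],
], turn=[0, 0, 0, 0, 0], hand=[0.65, 0.65, 0.65, 0.65, 0.65])

```text
clock: 27.6
eef_pos: [0.6539, -0.0182, 0.2769]
tool_rot: [0.694, 0.72, 0.003, 0.003]
ft_force: [1.2, 0.2, -0.3]
grip_width: 0.03
```

Request:
arm_command([
  [0, -4, 0],
  [0, -8, 0],
  [0, -12, 0],
  [0, -16, 0],
  [0, -20, 0],
], turn=[0, 0, 0, 0, 0], hand=[0.65, 0.65, 0.65, 0.65, 0.65])

```text
clock: 28.02
eef_pos: [0.4511, -0.0254, 0.2725]
tool_rot: [0.694, 0.72, 0.001, 0.001]
ft_force: [-0.3, 0.8, 0.3]
grip_width: 0.0296
```

Request:
arm_command([
  [0, -2, 0],
  [0, -3, 0],
  [0, -3, 0],
  [0, -3, 0],
], turn=[0, 0, 0, 0], hand=[0.65, 0.65, 0.65, 0.65])

```text
clock: 28.35
eef_pos: [0.4237, -0.0265, 0.2727]
tool_rot: [0.694, 0.72, 0.001, 0.001]
ft_force: [0.8, 0.4, 0.2]
grip_width: 0.0298
```

```bash
python3 - <<'E'
from h import *
np.set_printoptions(precision=4,suppress=True)
o=get_obs();print(o['eef_pos'],o['ft_force'],o['clock'])
for n in('top','side'):
    im,d=snap(n,n+'9.png');P=cloud(n,d);x,y,z=P[...,0],P[...,1],P[...,2]
    m=(d>0)&(z>.168)&(z<.2)&(x>.6)&(x<.70)&(abs(y+.02)<.08)&(im[...,0]>120)
    q=P[m];print(n,'handle',len(q),np.median(q,0),np.polyfit(q[:,1],q[:,0],1))
    for t in('spray_can','sealant_bottle','grease_tin'):
        print(t,[(np.round(k['location'],1),round(k['conf'],2)) for k in spot_point(n,t)[:1]])
    cv2.imwrite('pics/v9%s.png'%n,cv2.resize(im[100:340,110:400,::-1],(725,600)))
E
```

```text
[ 0.4237 -0.0265  0.2727] [0.8358 0.3824 0.1809] 28.35
top handle 154 [ 0.6511 -0.021   0.184 ] [-0.0295  0.6509]
spray_can [(array([181.8, 152.4]), 0.9)]
sealant_bottle [(array([184.9, 354.4]), 0.61)]
grease_tin []
side handle 128 [ 0.6504 -0.0305  0.1842] [-0.0441  0.6496]
spray_can [(array([159.9, 248.3]), 0.56)]
sealant_bottle [(array([313.7, 299.9]), 0.89)]
grease_tin [(array([225.9, 208.5]), 0.94)]
```

View pics/v9side.png

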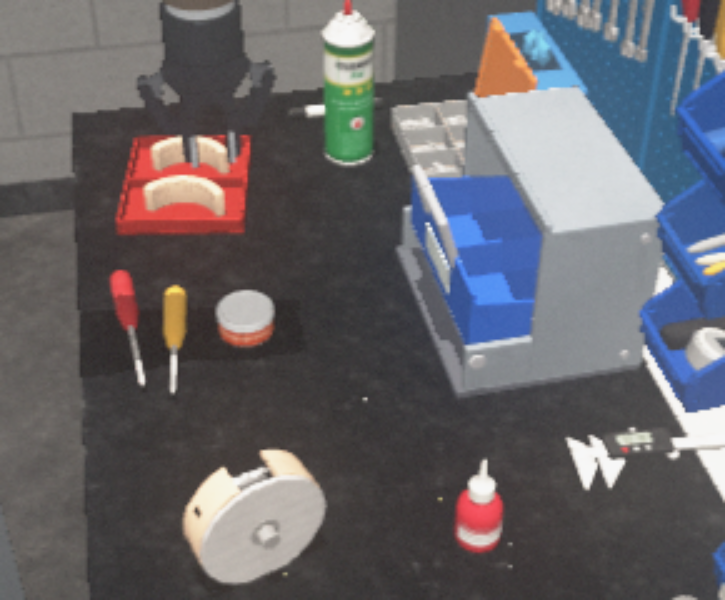

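The bin is home and empty: the handle reads (0.651, -0.021, 0.184), the same as at the start. Both shoes lie in the tray, and the can, bottle and tin stand where they were. The gripper hangs free at z = 0.27, so I'm handing in.

```bash
python3 -c "
from workcell import *
print(job_done())"
```

```text
the job is handed in; nothing more can be done
None
```

I swung the bin fully out by its handle, laid both brake shoes flat in the red tray, one in each bay, and swung the empty bin home. I then handed the job in at about 28.5 s on the robot's clock.

- **Bin:** when open, its floor tilt measured 0.625 rad, which is the stop at 0.62 within measuring error. At the end the handle was within 1 mm of its starting place in x and z in both cameras, after I pressed it on the home stop with about 23 N.
- **Shoes:** I gripped each at about 13 mm, lifted it along the panel clear of the hood, and pivoted it flat on its front edge before letting go. Their tops were level at z ≈ 0.038–0.043 with almost no slope. They lie about 8° off the tray's long direction, well inside the bays.
- **Bystanders:** the can and bottle were detected within about 2 pixels of their first positions in both views. The tin was missed in the last top picture, probably because the arm hid it. The network's side-view point for it moved by about 4 pixels, but in the picture it looks unmoved, and the gripper never went near it.
- **Forces:** the wrist force readings stayed under about 27 N. Those are the readings at the end of each move, so a short peak in between would not show.

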